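# Dry the painted dishes on the drying plate

### The arm

A 7-joint arm with a two-finger parallel gripper is mounted at the origin on the work surface. World frame = base frame: x ahead of the robot, y to its left, z up, the work surface at z = 0. Lengths are in m, angles in rad, forces in N, time in s.
With the tool pointing down it reaches from about 0.4 to 0.85 m from the base axis. Payload 6.9 kg.
Tool frame: the origin (TCP) lies midway between the tips of the shut fingers; the grasp point (between the pads) lies 19 mm behind it; z points along the fingers, y is the direction in which the jaws open and shut (so a half turn about z gives the same grasp; the last joint's range is limited). The gripper opens to 85 mm and grips with 20 to 120 N. Pads are 22 mm wide; open, the fingers measure 114 mm over their backs; the gripper's body (76 mm by 85 mm) begins 54 mm behind the grasp point. The pads swing forward as they close: fully open they stand 13 mm farther back than shut.
Start: joints at [-1.109, 0.507, -0.238, 1.5, 0.126, 1.149, -0.155], TCP at [0.218, 0.586, 0.231] pointing down, gripper open.
Joint ranges: [-3.08, 3.08], [-0.24, 2.05], [-1.43, 1.35], [0, 2.5], [-1.52, 4.66], [0.17, 1.96], [-2.89, 2.89]. Speed limits (rad/s): [2.39, 2.39, 3.14, 3.14, 3.14, 3.14, 3.14].

### API

Orientations are given as a rotation vector (axis times angle).
In Python, from cell import ctrl, optics gives the robot as it stands. The module is installed in compiled form; this text tells all that it offers.
- The arm moves only by the tool send_rows, never from a script. Its argument "increments" is a list of rows, each an object with "gripper": the gripper command: -1 is shut, 1 is fully open, values between are in proportion; "dp": the shift along the tool's x, y, z in mm, a list of three; "spin": the turn about the tool's z in degrees. In form: [{"gripper": gripper, "dp": [x, y, z], "spin": spin}, ...]. A call has 1 to 10 rows; each row is the pose to reach, as a shift and turn from the pose commanded when the call began, along the tool's axes at that moment; what a row does not reach only later rows make up. A row lasts 1/12 s, in which the tool goes at most 41.7 mm and 7.16 degrees, less where a joint would pass 70% of its speed; a pose out of reach is approached as far as the arm can. A call with a gripper value outside its range is refused whole. The fingers move at their own pace and stop on an object; "force" is the grip in N (left out, the last holds). Time passes only in rows, so rows that repeat a pose let the fingers close. It gives the time, the measured TCP pose, the force and the opening at its end, in the units of the state.
- ctrl.read_state(): the state, without advancing time (a new reading comes with each control period).
- optics.camera(name): name is "scene" or "top" or "wrist"; returns a dict with "color" (384x512x3 uint8, red, green, blue), "vfov" (degrees; the focal length in pixels is half the picture's height over the tangent of half this angle, whatever the lens; pixels are square), "cx", "cy" (the principal point, pixels), "k1" (the pictures are not rectified: a ray, as slopes to the right and down, at radius r is drawn at 1 + k1 r^2 times it, then the intrinsics apply), "origin" and "attitude" of the camera in the world; the wrist camera has in their place "hand_eye" (4x4, takes a point from camera to tool coordinates, whose origin is the TCP and whose axes are the flange's). Camera axes: x right, y down, z forward; pixel columns grow to the right and rows downward; lengths in m; the calibration is good to about 2 mm. A picture is of the moment at which its call begins: read the wrist's pose just before it. There is no depth.
- ctrl.close_job(): hands the job in, once; it reports no verdict.
Trained networks look in the newest picture that a camera, given by its name, has taken for a name from the list of things; names that differ only in an ending like _2 or _b are one class to them, and where a whole thing is asked for, a point or a joint stands for the part that bears it (a point fixed in the world has none). Each returns a list of dicts, best first, with "conf" (0 to 1); they miss things now and then, are a little off and sometimes report something else, mostly with a low value. They report only what shows in the picture. A call takes as long as a camera call.
- optics.spot_in(thing, camera): "position" ([column, row] in pixels, amid what is visible of it).
- optics.regions_of(thing, camera): "mask" (384x512 bool, what is visible of it) and "position" ([column, row] in pixels, amid what is visible of it).
The state is a dict: "clock": time; "qpos": joint angles; "joint_vel": joint speeds; "effort": joint torques, N m; "tool_pos": TCP position; "ee_rot": TCP orientation; "wrist_force": force on the tool from outside, world axes, zero at the start; "moment": the same for the moment, N m; "gripper_width": opening from 0.0 (shut) to 1.0 (fully open).
Only numpy, scipy, OpenCV 4.12 (cv2) and the standard library are available. Lean on these libraries where they do the work, as an engineer would, in place of code of your own. Each camera call takes 0.05 s, during which the arm holds its last target.

### The job

Dry the freshly painted serving dishes: hold the blue membrane key down for two seconds to wake the drying plate, carry every dish over on the spatula slid under it and set it down flat, fully on the plate, and, when all are there, press the yellow programme key, then hold the green start key for two seconds; the spatula must end lying flat on its green mat. Press the keys squarely until they resist with about 6 N, without hammering them. The paint is wet, so neither gripper nor arm may touch a dish; leave the red key and everything else on the bench alone.

Things in the scene. Friction and masses are not known exactly. Their poses are not given: they have to be found in the camera images.
- dryer: drying plate: grey housing 260 (own x) by 390 (own y), dark flat top 50 above the table, usable from own x -127 to 103 and own y -178 to 178; a steel fence 14 high along both own-y sides and the far (+x) side; near (-x) side open, so the spatula enters and leaves there. Fixed. Origin: centre of its underside; own x points away from the robot at yaw 0.
- panel: control unit of the drying plate, grey box 100 (own x) by 185 (own y) by 28 high with four membrane keys in a row on top, standing between robot and plate. Fixed. Origin: centre of its underside. The keys lie on its own y axis: blue at +66, yellow at +22, green at -22, red at -66.
- key_wake: blue wake key, 30 square, membrane key: gives only 1 to 1.5 mm (about 4 N per mm, then a hard stop). Origin: centre of its top face, 30 above the table; pressed straight down. It counts as pressed while the force is above 4 N; over 40 N breaks it.
- key_program: yellow programme key, like the blue one. Origin: centre of its top face. A short press, after all dishes are on the plate and before the start key.
- key_start: green start key, like the blue one. Origin: centre of its top face. It must not be pressed before every dish is on the plate.
- key_stop: red stop key, like the blue one; must not be pressed. Origin: centre of its top face.
- mat: thin green mat, 260 (own x) by 110 (own y) by 3, the spatula's place. Fixed. Origin: centre of its underside.
- spatula: spatula: flat steel blade 110 long (own x -55 to 55), 44 wide, 4 thick; raised dark wooden handle: own x -165 to -70, 18 wide (own y), own z 43 to 73; sloping neck between, own x -55 to -80. Origin: centre of the blade's underside; own x to the blade's tip, z up. 150 g, balance point own x about -25. Grip firmly (40 N or more) across the handle near own x -115. Starts on the mat, tip away from the robot.
- dish_1: serving dish, cream with a blue edge band and round mark: flat slab 100 (own x) by 84 (own y) by 6 on two foot bars along own x at own y -37 and +37 (each 92 long, 8 wide, 14 high), so a tunnel 14 high and 66 wide runs under it, open at both own-x ends. Slab top 20 above origin, printed edge 22.5. Origin: centre of its underside, at foot level; z up. About 130 g. May be absent.
- dish_2: serving dish, cream with a brown edge band and round mark: flat slab 100 (own x) by 84 (own y) by 6 on two foot bars along own x at own y -37 and +37 (each 92 long, 8 wide, 14 high), so a tunnel 14 high and 66 wide runs under it, open at both own-x ends. Slab top 20 above origin, printed edge 22.5. Origin: centre of its underside, at foot level; z up. About 130 g. May be absent.
- dish_3: serving dish, cream with a green edge band and round mark: flat slab 100 (own x) by 84 (own y) by 6 on two foot bars along own x at own y -37 and +37 (each 92 long, 8 wide, 14 high), so a tunnel 14 high and 66 wide runs under it, open at both own-x ends. Slab top 20 above origin, printed edge 22.5. Origin: centre of its underside, at foot level; z up. About 130 g. May be absent.
- cups: nested stack of white cups, 72 wide, 122 high, bystander. Origin: centre of its underside.
- bowls: stack of three upturned biscuit-coloured bowls, 148 wide, 104 high, bystander. Origin: centre of its underside.
- paint_jar: white paint jar with blue cap, 56 wide, 75 high, bystander. Origin: centre of its underside.
- palette: small white paint saucer with blue paint, 72 wide, 14 high, bystander. Origin: centre of its underside.
- brush: paint brush 170 long, lying, 20 high, bystander. Origin: its middle, on the table.
- rib: flat wooden shaping board 120 by 50 by 10, bystander. Origin: centre of its underside.

How it is judged:
By the outcome, as a careful person would: the job done as asked, in the order asked, and still so for the second after the job is handed in, with the robot touching nothing.
Of dish_1, dish_2, dish_3 only 2 to 3 are there at a start; the rules pass over those that are not, and their reading is None.
At some moment in a run one of spatula, dish_1, dish_2, dish_3 may be knocked a few centimetres aside while the robot is not near it.
It also fails if it takes over 208 s, if anything falls off the work surface, if the arm or the gripper's body presses on something with over 40 N, if the wrist force passes 120 N, or if a joint passes its speed limit or range.

## Working session

There is one attempt and no reset: what is moved stays moved. The work goes in short steps, Python scripts to look and compute and a tool call to move; the robot and the scene stay as the last step left them, time stands still between calls to the robot, and variables do not carry over. Pictures are saved under pics/ and viewed, and the job is handed in when it is done.

Besides the shell and the picture viewer there is one more tool, called after "Call:" by a JSON object that holds its "op" and its "data". send_rows: Moves the arm, as the interface text tells. Its arguments: {"type":"object","properties":{"increments":{"type":"array"},"force":{"type":"number"}},"required":["increments"]}

```bash
mkdir -p pics; ls; python3 - <<'E'
from cell import ctrl, optics
import cv2
s=ctrl.read_state(); print(s)
for n in ["scene","top","wrist"]:
    c=optics.camera(n); print({k:v for k,v in c.items() if k!="color"})
    cv2.imwrite(f"pics/{n}0.png",cv2.resize(c["color"][:,:,::-1],(768,576)))
E
```

```text
pics
{'clock': 0.0, 'qpos': array([-1.10950086,  0.50836881, -0.23754203,  1.50113112,  0.12567502,
        1.14888701, -0.15478749]), 'joint_vel': array([ 3.96283514e-03, -1.34581261e-03,  1.08300422e-03,  8.87804905e-05,
       -7.25834978e-04, -8.42056837e-04, -1.16770550e-04]), 'effort': array([-1.56318838e-04, -6.20590854e+01, -2.18676031e+00, -2.49681616e+01,
        1.27629319e-02,  1.13402723e-02, -3.29434954e-06]), 'tool_pos': array([0.21759209, 0.58536699, 0.23041162]), 'ee_rot': array([-5.55828499e-01, -3.09170280e+00,  2.79279432e-03]), 'wrist_force': array([-0.03919083,  0.24183682,  0.82678169]), 'moment': array([-0.02450763,  0.03294773, -0.03536678]), 'gripper_width': 0.9991271993276687}
{'vfov': 46.930854917707634, 'cx': 248.7830606325632, 'cy': 192.89640645347507, 'k1': -0.01850822685878433, 'origin': array([ 1.15153759, -1.00802621,  0.84844072]), 'attitude': array([-2.08002128, -0.59182844,  0.29461855])}
{'vfov': 51.24644700280223, 'cx': 251.55371231156826, 'cy': 182.67533042175535, 'k1': -0.1266236720975979, 'origin': array([0.37492425, 0.02725429, 1.12207697]), 'attitude': array([-2.15141933,  2.1330447 , -0.16698608])}
{'vfov': 65.28477198910915, 'cx': 255.68022134970101, 'cy': 190.34334785938879, 'k1': -0.038931603442706, 'hand_eye': array([[-7.11443191e-05, -9.48318892e-01, -3.17318884e-01,
         8.20583738e-02],
       [ 9.99999995e-01, -8.97562028e-05,  4.40351482e-05,
        -8.90414954e-04],
       [-7.02407011e-05, -3.17318879e-01,  9.48318894e-01,
        -1.42125810e-01],
       [ 0.00000000e+00,  0.00000000e+00,  0.00000000e+00,
         1.00000000e+00]])}
```

View pics/scene0.png

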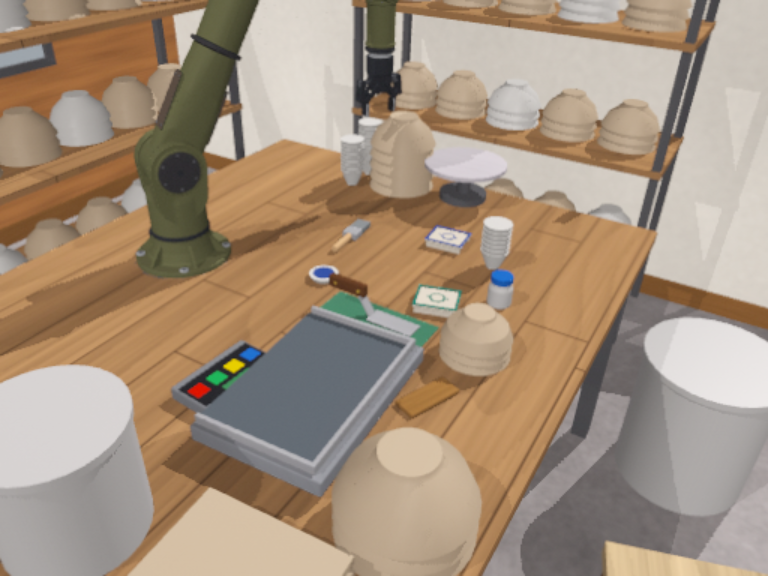

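View pics/top0.png

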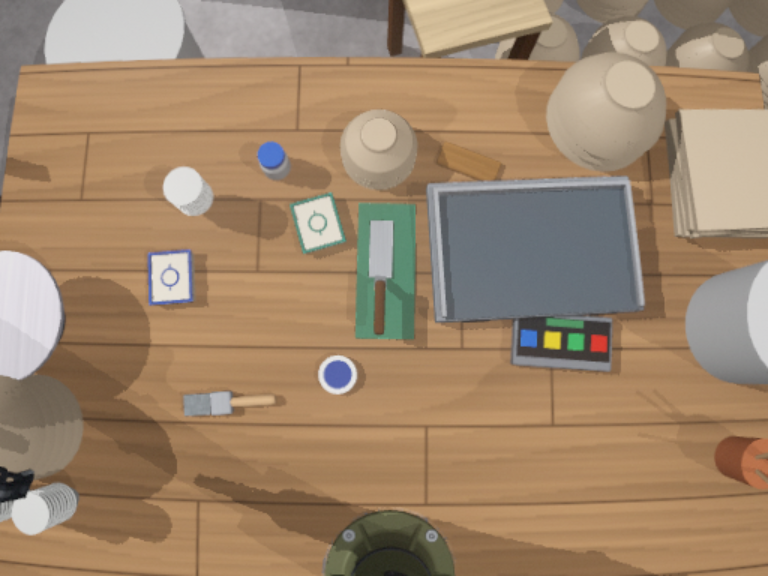

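View pics/wrist0.png

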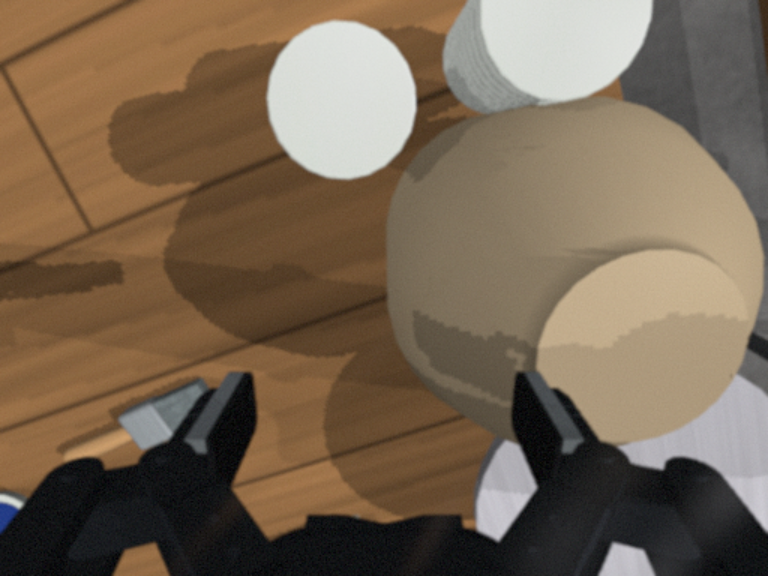

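```bash
cat > h.py <<'E'
from cell import ctrl, optics
import cv2, numpy as np
from scipy.spatial.transform import Rotation as R
def cam(name):
    s=ctrl.read_state(); c=optics.camera(name)
    f=192/np.tan(np.radians(c["vfov"]/2)); c["f"]=f
    if name=="wrist":
        T=np.eye(4);T[:3,:3]=R.from_rotvec(s["ee_rot"]).as_matrix();T[:3,3]=s["tool_pos"]
        T=T@c["hand_eye"]; c["Rm"]=T[:3,:3]; c["o"]=T[:3,3]
    else:
        c["Rm"]=R.from_rotvec(c["attitude"]).as_matrix(); c["o"]=np.array(c["origin"])
    return c
def px2w(c,uv,z):
    uv=np.atleast_2d(np.asarray(uv,float))
    K=np.array([[c["f"],0,c["cx"]],[0,c["f"],c["cy"]],[0,0,1]])
    p=cv2.undistortPoints(uv.reshape(-1,1,2),K,np.array([c["k1"],0,0,0,0])).reshape(-1,2)
    d=np.c_[p,np.ones(len(p))]@c["Rm"].T
    t=(z-c["o"][2])/d[:,2]
    return c["o"]+d*t[:,None]
def w2px(c,P):
    P=np.atleast_2d(np.asarray(P,float)); q=(P-c["o"])@c["Rm"]; p=q[:,:2]/q[:,2:]
    r2=(p**2).sum(1,keepdims=True); p=p*(1+c["k1"]*r2)
    return p*c["f"]+[c["cx"],c["cy"]]
def save(c,name,s=1.5,box=None):
    im=c["color"][:,:,::-1]
    if box: im=im[box[1]:box[3],box[0]:box[2]]
    cv2.imwrite("pics/"+name,cv2.resize(im,None,fx=s,fy=s,interpolation=cv2.INTER_CUBIC))
E
python3 - <<'E'
from h import *
c=cam("top")
np.set_printoptions(precision=4,suppress=True)
print(c["Rm"])
print("wood base px",px2w(c,[[251,183]],0))
for t,z in [("spatula",.005),("dish_1",.022),("dish_2",.022),("dish_3",.022),("dryer",.05),("panel",.028),("mat",.003),("key_wake",.03),("key_program",.03),("key_start",.03),("key_stop",.03),("cups",.06),("bowls",.05),("paint_jar",.075),("palette",.014),("brush",.01),("rib",.01)]:
    for r in optics.regions_of(t,"top")[:3]:
        m=r["mask"].astype(np.uint8)
        cn=max(cv2.findContours(m,0,2)[0],key=cv2.contourArea)
        P=px2w(c,cn.reshape(-1,2),z)[:,:2]
        rc=cv2.minAreaRect((P*1000).astype(np.float32))
        print(t,round(r["conf"],2),np.round(r["position"],1),m.sum(),"rect mm",np.round(rc[0],0),np.round(rc[1],0),round(rc[2],1))
E
```

```text
[[ 0.0084 -0.9882  0.1532]
 [-1.     -0.0087 -0.0012]
 [ 0.0025 -0.1532 -0.9882]]
wood base px [[0.5479 0.0275 0.    ]]
spatula 0.57 [252.4 172.4] 822 rect mm [546.  19.] [212.  46.] 0.6
dish_1 0.81 [114.1 185. ] 1052 rect mm [538. 414.] [102.  90.] 5.8
dish_1 0.76 [211.3 149.4] 1063 rect mm [643. 141.] [103.  88.] 16.6
dish_2 0.81 [114.1 185. ] 1052 rect mm [538. 414.] [102.  90.] 5.8
dish_2 0.76 [211.3 149.4] 1063 rect mm [643. 141.] [103.  88.] 16.6
dish_3 0.81 [114.1 185. ] 1052 rect mm [538. 414.] [102.  90.] 5.8
dish_3 0.76 [211.3 149.4] 1063 rect mm [643. 141.] [103.  88.] 16.6
dryer 0.64 [356.5 168.8] 12924 rect mm [ 594. -265.] [266. 397.] 3.5
dryer 0.51 [312.2 109.9] 659 rect mm [ 754. -142.] [114.  51.] 69.2
panel 0.63 [375.8 226.7] 2228 rect mm [ 423. -314.] [190. 100.] 85.3
mat 0.95 [260.5 186.5] 2581 rect mm [558.  11.] [109. 259.] 89.6
key_program 0.48 [351.9 225.6] 133 rect mm [ 427. -249.] [31. 33.] 88.6
key_start 0.61 [384.4 226.7] 125 rect mm [ 425. -339.] [31. 30.] 88.2
key_stop 0.59 [399.3 229.8] 93 rect mm [ 421. -382.] [26. 28.] 87.8
key_stop 0.5 [365.8 227.9] 105 rect mm [ 425. -294.] [25. 30.] 88.3
cups 0.92 [122.3 125.8] 745 rect mm [693. 378.] [101.  69.] 46.8
bowls 0.77 [250.7 101.6] 2123 rect mm [781.  25.] [155. 139.] 1.2
paint_jar 0.95 [182.  108.6] 407 rect mm [745. 219.] [74. 53.] 34.6
paint_jar 0.52 [251.8 171.4] 909 rect mm [535.  23.] [ 44. 204.] 88.4
paint_jar 0.42 [386.  226.1] 109 rect mm [ 420. -324.] [31. 24.] 89.9
palette 0.74 [225.6 247.5] 521 rect mm [361.  99.] [68. 69.] 0.7
brush 0.67 [148.8 269.3] 667 rect mm [307. 296.] [ 44. 168.] 1.5
brush 0.39 [368.3 227.9] 103 rect mm [ 426. -300.] [26. 31.] 88.3
rib 0.9 [311.1 105.1] 693 rect mm [ 768. -148.] [121.  55.] 70.7
rib 0.38 [375.8 227.5] 2226 rect mm [ 424. -320.] [195.  98.] 87.2
```

```bash
python3 - <<'E'
from h import *
np.set_printoptions(precision=4,suppress=True)
c=cam("top"); save(c,"t1.png",5,(280,100,436,255)); save(c,"t2.png",5,(85,120,240,215)); save(c,"t3.png",5,(225,125,300,240))
hsv=cv2.cvtColor(c["color"],cv2.COLOR_RGB2HSV)
for n,lo,hi,box in [("blue",(100,120,80),(125,255,255),(335,205,420,250)),("yellow",(20,120,120),(33,255,255),(335,215,420,250)),("green",(45,120,80),(85,255,255),(335,221,420,250)),("red",(0,150,80),(8,255,255),(335,215,420,250))]:
    m=cv2.inRange(hsv,lo,hi); k=np.zeros_like(m);k[box[1]:box[3],box[0]:box[2]]=255; m&=k
    nn,l,st,ce=cv2.connectedComponentsWithStats(m)
    i=1+np.argmax(st[1:,4]); print(n,st[i],ce[i],px2w(c,ce[i],.03))
E
```

```text
blue [347 220  11  12 123] [352.0569 225.0976] [[ 0.4288 -0.2507  0.03  ]]
yellow [362 220  12  13 137] [367.7518 226.4088] [[ 0.4253 -0.2946  0.03  ]]
green [378 222  12  12 116] [383.5086 227.4138] [[ 0.4225 -0.3391  0.03  ]]
red [394 223  11  12 127] [398.9291 228.6299] [[ 0.4191 -0.383   0.03  ]]
```

View pics/t1.png

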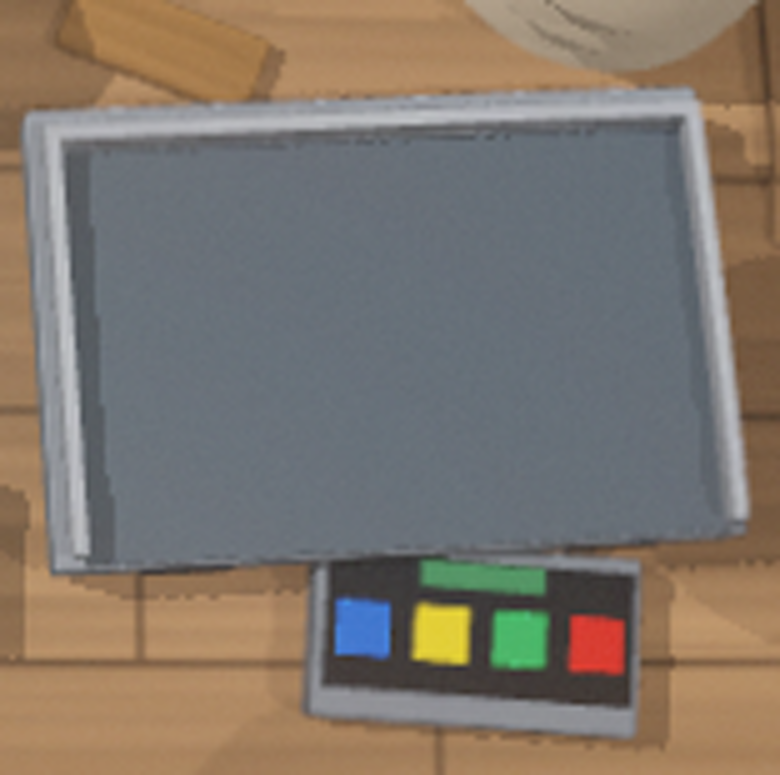

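View pics/t2.png

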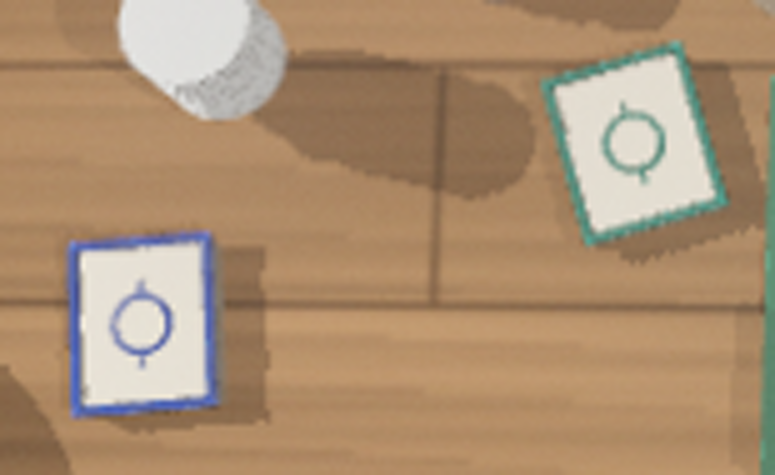

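View pics/t3.png

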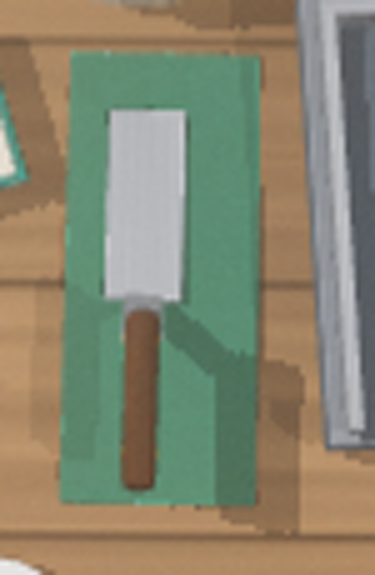

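```bash
cat >> h.py <<'E'
def yawdeg():  # heading = direction of -tool x in world (spatula tip direction if gripped), deg
    M=R.from_rotvec(ctrl.read_state()["ee_rot"]).as_matrix(); return np.degrees(np.arctan2(-M[1,0],-M[0,0]))
def plan(tgt,yaw=None,spin=None):
    s=ctrl.read_state(); M=R.from_rotvec(s["ee_rot"]).as_matrix()
    y=yawdeg(); dp=M.T@(np.array(tgt)-s["tool_pos"])*1000
    sp=None if yaw is None else -((yaw-y+180)%360-180)
    print("cur",np.round(s["tool_pos"],4),"yaw",round(y,2),"zax",np.round(M[:,2],4),"t",s["clock"],"\n dp",np.round(dp,1),"spin",sp,"rows>=",np.linalg.norm(dp)/41.7, 0 if sp is None else abs(sp)/7.16)
    return dp
E
python3 - <<'E'
from h import *
plan([.218,.586,.42],-4); plan([.5,.25,.4],-4)
E
```

```text
cur [0.2177 0.5858 0.2313] yaw -20.39 zax [-0.  0. -1.] t 1.1 
 dp [  -0.2    0.2 -188.7] spin -16.388685160547027 rows>= 4.525332581638848 2.2889225084562885
cur [0.2177 0.5858 0.2313] yaw -20.39 zax [-0.  0. -1.] t 1.1 
 dp [-381.6 -216.5 -168.7] spin -16.388685160547027 rows>= 11.271839254065016 2.2889225084562885
```

Call:
{"op": "send_rows", "data": {"increments": [{"gripper": -1, "dp": [0, 0, -40], "spin": 0}, {"gripper": -1, "dp": [0, 0, -80], "spin": 0}, {"gripper": -1, "dp": [0, 0, -120], "spin": 0}, {"gripper": -1, "dp": [-20, -10, -155], "spin": -4}, {"gripper": -1, "dp": [-55, -30, -168], "spin": -8}, {"gripper": -1, "dp": [-90, -50, -168], "spin": -12}, {"gripper": -1, "dp": [-125, -70, -168], "spin": -16.4}, {"gripper": -1, "dp": [-160, -90, -168], "spin": -16.4}, {"gripper": -1, "dp": [-195, -110, -168], "spin": -16.4}, {"gripper": -1, "dp": [-230, -130, -168], "spin": -16.4}], "force": 40}}

```text
clock: 1.93
tool_pos: [0.3889, 0.3821, 0.3996]
ee_rot: [0.109, 3.139, 0.001]
wrist_force: [0.4, 1.1, 0.3]
gripper_width: -0.001
```

```bash
python3 - <<'E'
from h import *
plan([.55,.1,.35],-4);plan([.4288,-.2507,.2],-4)
E
```

```text
cur [0.3889 0.3821 0.3996] yaw -3.98 zax [ 5.e-04  4.e-04 -1.e+00] t 1.9333 
 dp [-180.2 -270.2   49.5] spin 0.016135495921929532 rows>= 7.879572022463889 0.002253560882951052
cur [0.3889 0.3821 0.3996] yaw -3.98 zax [ 5.e-04  4.e-04 -1.e+00] t 1.9333 
 dp [ -83.6 -628.6  199.4] spin 0.016135495921929532 rows>= 15.940043354739908 0.002253560882951052
```

Call:
{"op": "send_rows", "data": {"increments": [{"gripper": -1, "dp": [-40, -35, 0], "spin": 0}, {"gripper": -1, "dp": [-60, -70, 0], "spin": 0}, {"gripper": -1, "dp": [-75, -105, 0], "spin": 0}, {"gripper": -1, "dp": [-80, -145, 0], "spin": 0}, {"gripper": -1, "dp": [-84, -185, 0], "spin": 0}, {"gripper": -1, "dp": [-84, -225, 0], "spin": 0}, {"gripper": -1, "dp": [-84, -265, 0], "spin": 0}, {"gripper": -1, "dp": [-84, -305, 0], "spin": 0}, {"gripper": -1, "dp": [-84, -345, 10], "spin": 0}, {"gripper": -1, "dp": [-84, -385, 20], "spin": 0}]}}

```text
clock: 2.77
tool_pos: [0.4447, -0.008, 0.3798]
ee_rot: [0.109, 3.137, 0.0]
wrist_force: [0.8, -1.0, -0.3]
gripper_width: 0.005
```

Call:
{"op": "send_rows", "data": {"increments": [{"gripper": -1, "dp": [0, -35, 20], "spin": 0}, {"gripper": -1, "dp": [0, -70, 40], "spin": 0}, {"gripper": -1, "dp": [0, -105, 60], "spin": 0}, {"gripper": -1, "dp": [0, -140, 80], "spin": 0}, {"gripper": -1, "dp": [0, -175, 100], "spin": 0}, {"gripper": -1, "dp": [0, -210, 120], "spin": 0}, {"gripper": -1, "dp": [0, -235, 140], "spin": 0}, {"gripper": -1, "dp": [0, -244, 160], "spin": 0}, {"gripper": -1, "dp": [0, -244, 175], "spin": 0}, {"gripper": -1, "dp": [0, -244, 180], "spin": 0}]}}

```text
clock: 3.6
tool_pos: [0.4268, -0.2497, 0.1971]
ee_rot: [-0.112, -3.136, -0.002]
wrist_force: [-0.2, 0.4, 0.5]
gripper_width: 0.0
```

```bash
python3 - <<'E'
from h import *
np.set_printoptions(precision=4,suppress=True)
c=cam("wrist"); save(c,"w1.png")
hsv=cv2.cvtColor(c["color"],cv2.COLOR_RGB2HSV)
for n,lo,hi in [("blue",(100,120,80),(125,255,255)),("yellow",(20,120,120),(33,255,255)),("green",(45,120,80),(85,255,255)),("red",(0,150,80),(8,255,255))]:
    m=cv2.inRange(hsv,lo,hi)
    nn,l,st,ce=cv2.connectedComponentsWithStats(m)
    for i in 1+np.argsort(-st[1:,4])[:2]: print(n,st[i],ce[i],px2w(c,ce[i],.03))
print(w2px(c,[[.4288,-.2507,.03]]))
plan([.4288,-.2507,.04],-4)
E
```

```text
blue [239 159  31  29 866] [254.3626 172.9088] [[ 0.4276 -0.2517  0.03  ]]
yellow [198 159  31  29 848] [212.9434 172.8915] [[ 0.4244 -0.2958  0.03  ]]
green [ 415  151   97  180 9803] [460.1429 226.631 ] [[ 0.5085 -0.0188  0.03  ]]
green [157 159  32  29 859] [172.3236 172.8626] [[ 0.4212 -0.3393  0.03  ]]
red [116 159  32  29 802] [131.8142 172.6259] [[ 0.4178 -0.3829  0.03  ]]
[[255.4014 173.8831]]
cur [ 0.4271 -0.249   0.1974] yaw -4.02 zax [-0.0031  0.0016 -1.    ] t 3.65 
 dp [ -2.3  -1.8 157.4] spin -0.015606618566295083 rows>= 3.775061051643194 0.00217969533048814
```

View pics/w1.png

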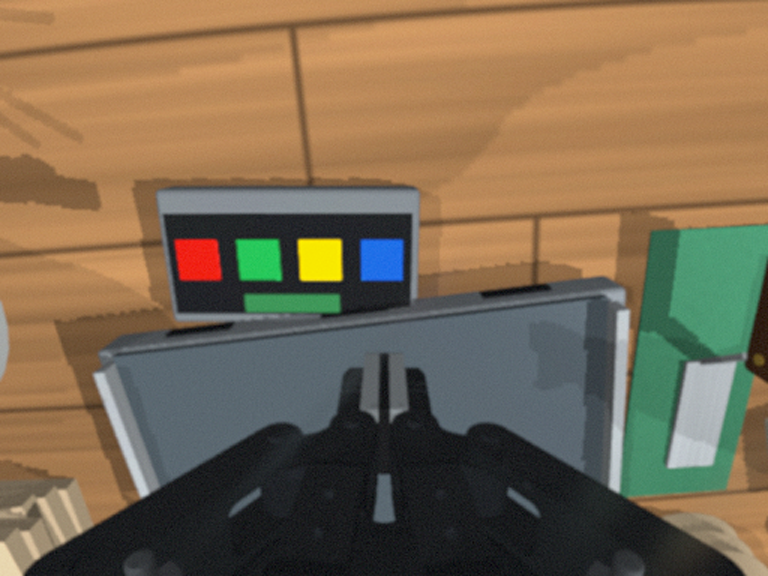

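Call:
{"op": "send_rows", "data": {"increments": [{"gripper": -1, "dp": [-2, -2, 40], "spin": 0}, {"gripper": -1, "dp": [-2, -2, 80], "spin": 0}, {"gripper": -1, "dp": [-2, -2, 115], "spin": 0}, {"gripper": -1, "dp": [-2, -2, 140], "spin": 0}, {"gripper": -1, "dp": [-2, -2, 152], "spin": 0}, {"gripper": -1, "dp": [-2, -2, 157], "spin": 0}, {"gripper": -1, "dp": [-2, -2, 160], "spin": 0}, {"gripper": -1, "dp": [-2, -2, 161], "spin": 0}, {"gripper": -1, "dp": [-2, -2, 161], "spin": 0}]}}

```text
clock: 4.4
tool_pos: [0.4309, -0.2518, 0.0394]
ee_rot: [0.109, 3.138, -0.001]
wrist_force: [-0.5, 0.1, -0.4]
gripper_width: 0.002
```

```bash
python3 - <<'E'
from h import *
plan([.428,-.251,.03],-4); print(ctrl.read_state()["wrist_force"])
E
```

```text
cur [ 0.4309 -0.2518  0.0394] yaw -3.96 zax [ 1.8e-03 -8.0e-04 -1.0e+00] t 4.4 
 dp [2.9 0.6 9.3] spin 0.036647477738938505 rows>= 0.23538283392339668 0.005118362812700909
[-0.50395462  0.10485133 -0.41743877]
```

Call:
{"op": "send_rows", "data": {"increments": [{"gripper": -1, "dp": [2.5, 0.5, 2], "spin": 0}, {"gripper": -1, "dp": [2.5, 0.5, 4], "spin": 0}, {"gripper": -1, "dp": [2.5, 0.5, 5], "spin": 0}, {"gripper": -1, "dp": [2.5, 0.5, 5.5], "spin": 0}, {"gripper": -1, "dp": [2.5, 0.5, 6], "spin": 0}, {"gripper": -1, "dp": [2.5, 0.5, 6], "spin": 0}]}}

```text
clock: 4.9
tool_pos: [0.4275, -0.251, 0.0323]
ee_rot: [0.109, 3.14, -0.0]
wrist_force: [0.1, 0.2, -0.5]
gripper_width: -0.001
```

Call:
{"op": "send_rows", "data": {"increments": [{"gripper": -1, "dp": [0, 0, 1], "spin": 0}, {"gripper": -1, "dp": [0, 0, 1.5], "spin": 0}, {"gripper": -1, "dp": [0, 0, 2], "spin": 0}, {"gripper": -1, "dp": [0, 0, 2], "spin": 0}]}}

```text
clock: 5.23
tool_pos: [0.4274, -0.2509, 0.0302]
ee_rot: [-0.109, -3.14, -0.0]
wrist_force: [0.7, -0.2, 0.9]
gripper_width: 0.001
```

Call:
{"op": "send_rows", "data": {"increments": [{"gripper": -1, "dp": [0, 0, 0.5], "spin": 0}, {"gripper": -1, "dp": [0, 0, 1], "spin": 0}, {"gripper": -1, "dp": [0, 0, 1.3], "spin": 0}, {"gripper": -1, "dp": [0, 0, 1.3], "spin": 0}]}}

```text
clock: 5.57
tool_pos: [0.4275, -0.2509, 0.0291]
ee_rot: [0.109, 3.14, 0.0]
wrist_force: [-1.2, 0.6, 4.0]
gripper_width: -0.001
```

Call:
{"op": "send_rows", "data": {"increments": [{"gripper": -1, "dp": [0, 0, 0.3], "spin": 0}, {"gripper": -1, "dp": [0, 0, 0.6], "spin": 0}, {"gripper": -1, "dp": [0, 0, 0.6], "spin": 0}]}}

```text
clock: 5.82
tool_pos: [0.4275, -0.2509, 0.0286]
ee_rot: [0.109, 3.14, -0.0]
wrist_force: [-1.4, 1.7, 5.3]
gripper_width: 0.001
```

Call:
{"op": "send_rows", "data": {"increments": [{"gripper": -1, "dp": [0, 0, 0.3], "spin": 0}, {"gripper": -1, "dp": [0, 0, 0.3], "spin": 0}, {"gripper": -1, "dp": [0, 0, 0.3], "spin": 0}]}}

```text
clock: 6.07
tool_pos: [0.4275, -0.251, 0.0286]
ee_rot: [0.109, 3.139, -0.0]
wrist_force: [-2.2, 1.7, 9.6]
gripper_width: -0.0
```

Call:
{"op": "send_rows", "data": {"increments": [{"gripper": -1, "dp": [0, 0, 0], "spin": 0}, {"gripper": -1, "dp": [0, 0, 0], "spin": 0}, {"gripper": -1, "dp": [0, 0, 0], "spin": 0}, {"gripper": -1, "dp": [0, 0, 0], "spin": 0}, {"gripper": -1, "dp": [0, 0, 0], "spin": 0}, {"gripper": -1, "dp": [0, 0, 0], "spin": 0}, {"gripper": -1, "dp": [0, 0, 0], "spin": 0}, {"gripper": -1, "dp": [0, 0, 0], "spin": 0}, {"gripper": -1, "dp": [0, 0, 0], "spin": 0}, {"gripper": -1, "dp": [0, 0, 0], "spin": 0}]}}

```text
clock: 6.9
tool_pos: [0.4275, -0.2509, 0.0286]
ee_rot: [0.109, 3.139, -0.0]
wrist_force: [-2.0, 0.6, 10.4]
gripper_width: -0.006
```

Call:
{"op": "send_rows", "data": {"increments": [{"gripper": -1, "dp": [0, 0, 0], "spin": 0}, {"gripper": -1, "dp": [0, 0, 0], "spin": 0}, {"gripper": -1, "dp": [0, 0, 0], "spin": 0}, {"gripper": -1, "dp": [0, 0, 0], "spin": 0}, {"gripper": -1, "dp": [0, 0, 0], "spin": 0}, {"gripper": -1, "dp": [0, 0, 0], "spin": 0}, {"gripper": -1, "dp": [0, 0, 0], "spin": 0}, {"gripper": -1, "dp": [0, 0, 0], "spin": 0}, {"gripper": -1, "dp": [0, 0, 0], "spin": 0}, {"gripper": -1, "dp": [0, 0, 0], "spin": 0}]}}

```text
clock: 7.73
tool_pos: [0.4275, -0.2509, 0.0286]
ee_rot: [0.109, 3.139, -0.0]
wrist_force: [-1.8, 1.8, 9.4]
gripper_width: -0.004
```

Call:
{"op": "send_rows", "data": {"increments": [{"gripper": -1, "dp": [0, 0, 0], "spin": 0}, {"gripper": -1, "dp": [0, 0, 0], "spin": 0}, {"gripper": -1, "dp": [0, 0, 0], "spin": 0}, {"gripper": -1, "dp": [0, 0, 0], "spin": 0}, {"gripper": -1, "dp": [0, 0, 0], "spin": 0}, {"gripper": -1, "dp": [0, 0, 0], "spin": 0}, {"gripper": -1, "dp": [0, 0, 0], "spin": 0}, {"gripper": -1, "dp": [0, 0, 0], "spin": 0}]}}

```text
clock: 8.4
tool_pos: [0.4275, -0.2509, 0.0286]
ee_rot: [0.109, 3.139, -0.0]
wrist_force: [-1.6, 2.0, 10.0]
gripper_width: 0.0
```

Call:
{"op": "send_rows", "data": {"increments": [{"gripper": -1, "dp": [0, 0, -10], "spin": 0}, {"gripper": -1, "dp": [0, 0, -40], "spin": 0}, {"gripper": -1, "dp": [0, 0, -80], "spin": 0}, {"gripper": -1, "dp": [0, 10, -120], "spin": 0}, {"gripper": -1, "dp": [0, 40, -150], "spin": 0}, {"gripper": -1, "dp": [0, 80, -170], "spin": 0}, {"gripper": 0, "dp": [0, 120, -180], "spin": 0}, {"gripper": 0, "dp": [0, 160, -190], "spin": 0}, {"gripper": 1, "dp": [0, 200, -190], "spin": -1}, {"gripper": 1, "dp": [0, 240, -190], "spin": -4}]}}

```text
clock: 9.23
tool_pos: [0.4442, -0.0097, 0.2195]
ee_rot: [-0.0, 3.139, -0.0]
wrist_force: [0.1, -0.2, 0.5]
gripper_width: 0.564
```

Call:
{"op": "send_rows", "data": {"increments": [{"gripper": 1, "dp": [0, 20, 0], "spin": 0}, {"gripper": 1, "dp": [0, 25, 0], "spin": 0}, {"gripper": 1, "dp": [0, 25, 0], "spin": 0}, {"gripper": 1, "dp": [0, 25, 0], "spin": 0}]}}

```text
clock: 9.57
tool_pos: [0.4441, 0.0125, 0.2183]
ee_rot: [0.001, 3.142, -0.001]
wrist_force: [-0.2, 0.0, -0.2]
gripper_width: 0.999
```

```bash
python3 - <<'E'
from h import *
np.set_printoptions(precision=4,suppress=True)
c=cam("wrist"); save(c,"w2.png")
plan([.428,-.251,.03],0)
c=cam("top"); save(c,"t4.png")
E
```

```text
cur [0.4441 0.0119 0.2182] yaw -0.1 zax [-0.0001 -0.0009 -1.    ] t 9.6167 
 dp [  15.6 -262.8  188.4] spin -0.09913998233508892 rows>= 7.7632903544956795 0.013846366247917446
```

View pics/w2.png

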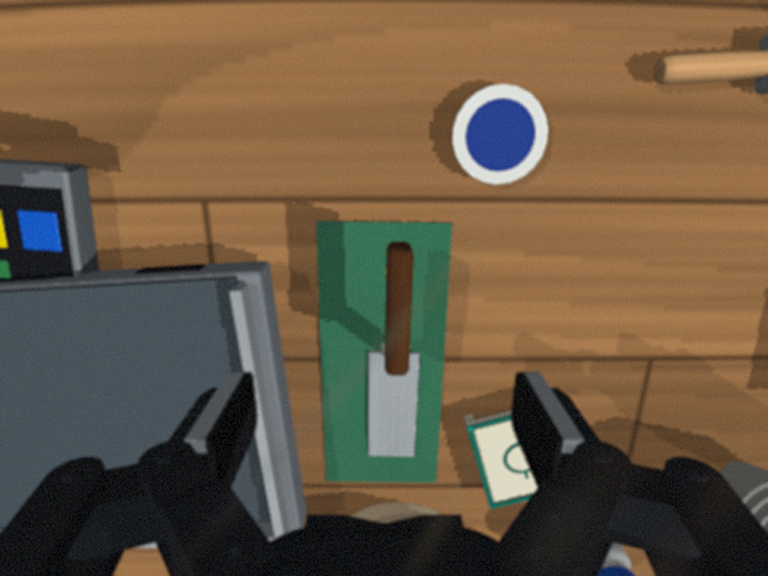

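View pics/t4.png

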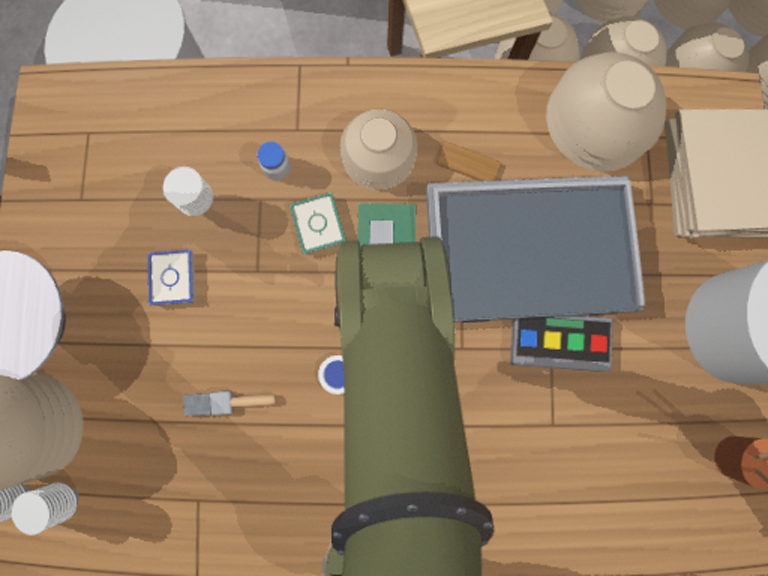

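```bash
python3 - <<'E'
from h import *
np.set_printoptions(precision=4,suppress=True)
c=cam("wrist")
print("blade corners tip",px2w(c,np.array([[368,456],[415,457]])/1.5,.007))
print("handle top ends",px2w(c,np.array([[399,243],[397,374]])/1.5,.072))
print("mat",px2w(c,np.array([[317,222],[452,223],[326,482],[437,483]])/1.5,.003))
hsv=cv2.cvtColor(c["color"],cv2.COLOR_RGB2HSV)
print("dryer plate pts", px2w(c,np.array([[268,262],[304,522]])/1.5,.064))
E
```

```text
blade corners tip [[ 0.6516 -0.0045  0.007 ]
 [ 0.6529  0.0404  0.007 ]]
handle top ends [[0.4288 0.0211 0.072 ]
 [0.5258 0.0205 0.072 ]]
mat [[ 0.4275 -0.0424  0.003 ]
 [ 0.4285  0.0658  0.003 ]
 [ 0.6865 -0.0468  0.003 ]
 [ 0.6879  0.0633  0.003 ]]
dryer plate pts [[ 0.4437 -0.0682  0.064 ]
 [ 0.6742 -0.0578  0.064 ]]
```

```bash
python3 - <<'E'
from h import *
plan([.481,.0205,.041],-1)
E
```

```text
cur [0.4441 0.0117 0.2181] yaw -0.16 zax [-1.e-04 -6.e-04 -1.e+00] t 9.7167 
 dp [-36.9   9.  177.1] spin 0.8432664961814567 rows>= 4.343714349553464 0.11777465030467271
```

Call:
{"op": "send_rows", "data": {"increments": [{"gripper": 0.2, "dp": [-20, 5, 20], "spin": 0.4}, {"gripper": 0.2, "dp": [-37, 9, 40], "spin": 0.8}, {"gripper": 0.2, "dp": [-37, 9, 70], "spin": 0.8}, {"gripper": 0.2, "dp": [-37, 9, 100], "spin": 0.8}, {"gripper": 0.2, "dp": [-37, 9, 125], "spin": 0.8}, {"gripper": 0.2, "dp": [-37, 9, 145], "spin": 0.8}, {"gripper": 0.2, "dp": [-37, 9, 160], "spin": 0.8}, {"gripper": 0.2, "dp": [-37, 9, 170], "spin": 0.8}, {"gripper": 0.2, "dp": [-37, 9, 177], "spin": 0.8}, {"gripper": 0.2, "dp": [-37, 9, 177], "spin": 0.8}], "force": 80}}

```text
clock: 10.55
tool_pos: [0.4806, 0.0213, 0.0399]
ee_rot: [-0.024, -3.139, 0.001]
wrist_force: [-0.5, -0.5, 1.0]
gripper_width: 0.604
```

```bash
python3 - <<'E'
from h import *
c=cam("wrist"); save(c,"w3.png"); c=cam("scene"); save(c,"s3.png",4,(180,150,330,290))
plan([.481,.0205,.041],-1)
E
```

```text
cur [0.4814 0.0218 0.0413] yaw -0.85 zax [-0.e+00 -3.e-04 -1.e+00] t 10.65 
 dp [ 0.3 -1.3  0.3] spin 0.14721267064982158 rows>= 0.03318487468511747 0.020560428861706923
```

View pics/w3.png

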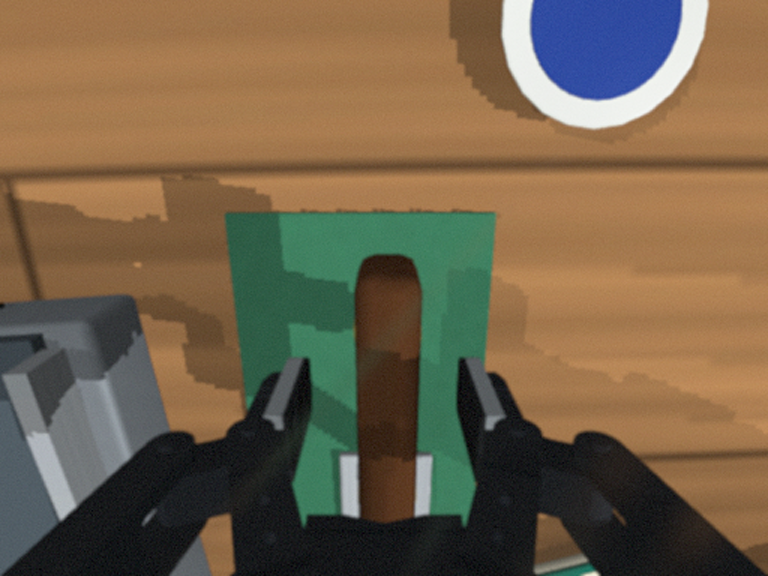

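View pics/s3.png

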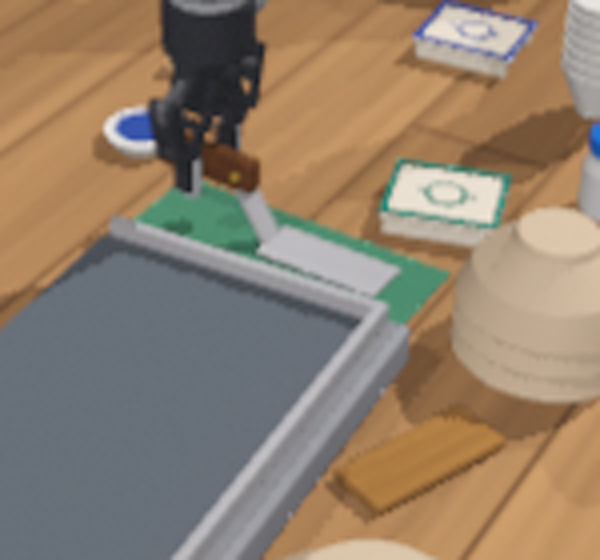

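Call:
{"op": "send_rows", "data": {"increments": [{"gripper": 0, "dp": [0, -1, 0], "spin": 0}, {"gripper": -0.3, "dp": [0, -1, 0], "spin": 0}, {"gripper": -0.6, "dp": [0, -1, 0], "spin": 0}, {"gripper": -1, "dp": [0, -1, 0], "spin": 0}, {"gripper": -1, "dp": [0, -1, 0], "spin": 0}, {"gripper": -1, "dp": [0, -1, 0], "spin": 0}, {"gripper": -1, "dp": [0, -1, 0], "spin": 0}, {"gripper": -1, "dp": [0, -1, 0], "spin": 0}], "force": 80}}

```text
clock: 11.32
tool_pos: [0.4815, 0.0215, 0.0417]
ee_rot: [0.022, 3.14, 0.0]
wrist_force: [-1.6, 0.4, 7.1]
gripper_width: 0.203
```

```bash
cat > dish.py <<'E'
from h import *
def fit(c,pts,z=.0215):
    P=px2w(c,pts,z)[:,:2]; ctr=P.mean(0)
    tl,tr,br,bl=P
    u=((tl+tr)-(bl+br))/2; v=((tl+bl)-(tr+br))/2
    yaw=np.degrees(np.arctan2(u[1],u[0])); yv=np.degrees(np.arctan2(-v[0],v[1]))
    print("ctr",ctr.round(4),"len",np.linalg.norm(u).round(4),"wid",np.linalg.norm(v).round(4),"yaw",yaw.round(1),yv.round(1))
E
python3 - <<'E'
from dish import *
c=cam("top")
o=np.array([85,120])
print("green");fit(c,np.array([(541,85),(680,43),(727,203),(590,244)])/5+o)
print("blue");fit(c,np.array([(68,243),(211,233),(218,404),(75,415)])/5+o)
o=np.array([280,100])
# dryer top of fence outer corners / plate
P=px2w(c,np.array([(25,113),(695,90),(748,530),(55,570)])/5+o,.064); print(P)
P=px2w(c,np.array([(47,128),(690,118),(740,520),(88,555)])/5+o,.064); print(P)
for t in ["dish_1","cups","paint_jar","spatula"]:
  for r in optics.regions_of(t,"top")[:2]:
    print(t,r["conf"],r["position"],px2w(c,r["position"],.022))
save(c,"t5.png",5,(85,80,240,215))
E
```

```text
green
ctr [0.6419 0.1389] len 0.097 wid 0.0814 yaw 17.7 17.6
blue
ctr [0.5365 0.4154] len 0.0983 wid 0.0832 yaw 5.9 4.7
[[ 0.70687946 -0.06453827  0.064     ]
 [ 0.72790914 -0.44532563  0.064     ]
 [ 0.4788354  -0.45993322  0.064     ]
 [ 0.45589292 -0.07915655  0.064     ]]
[[ 0.69844786 -0.07658296  0.064     ]
 [ 0.71131972 -0.44111669  0.064     ]
 [ 0.48430457 -0.45561574  0.064     ]
 [ 0.46397429 -0.09675224  0.064     ]]
dish_1 0.85 [113.7, 183.8] [[0.53881771 0.41479574 0.022     ]]
dish_1 0.57 [211.3, 152.1] [[0.63166709 0.14017979 0.022     ]]
cups 0.73 [124.8, 124.6] [[0.71202224 0.39361241 0.022     ]]
paint_jar 0.72 [182.0, 109.2] [[0.7582057  0.22844964 0.022     ]]
spatula 0.66 [253.5, 154.3] [[0.62627244 0.02117068 0.022     ]]
```

View pics/t5.png

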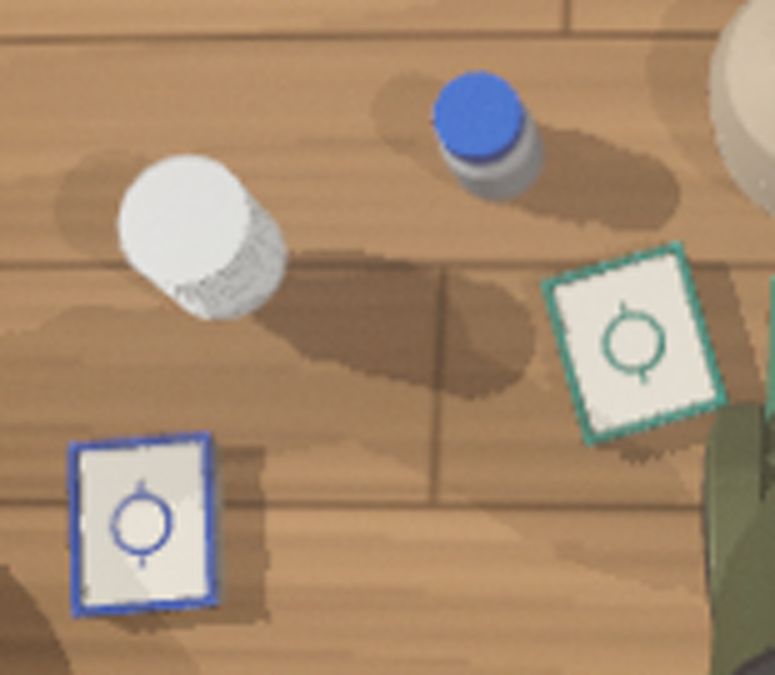

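Call:
{"op": "send_rows", "data": {"increments": [{"gripper": -1, "dp": [0, 0, -5], "spin": 0}, {"gripper": -1, "dp": [0, 0, -15], "spin": 0}, {"gripper": -1, "dp": [0, 0, -30], "spin": 0}, {"gripper": -1, "dp": [10, 5, -45], "spin": -2}, {"gripper": -1, "dp": [25, 15, -60], "spin": -6}, {"gripper": -1, "dp": [40, 25, -70], "spin": -10}, {"gripper": -1, "dp": [55, 35, -70], "spin": -14}, {"gripper": -1, "dp": [66, 44, -70], "spin": -17}, {"gripper": -1, "dp": [66, 46, -70], "spin": -18.5}, {"gripper": -1, "dp": [66, 46, -70], "spin": -18.5}], "force": 120}}

```text
clock: 12.4
tool_pos: [0.4155, 0.0691, 0.1111]
ee_rot: [0.488, -3.103, -0.0]
wrist_force: [-0.1, -0.7, -0.6]
gripper_width: 0.193
```

```bash
python3 - <<'E'
from dish import *
c=cam("top"); save(c,"t6.png",3.7,(85,80,290,235)); c=cam("wrist"); save(c,"w6.png"); c=cam("scene"); save(c,"s6.png",4,(180,120,360,260))
plan([.418,.068,.0437],17.7); print(ctrl.read_state()["gripper_width"])
E
```

```text
cur [0.4166 0.068  0.1109] yaw 17.6 zax [ 2.e-04 -3.e-04 -1.e+00] t 12.55 
 dp [-1.4 -0.4 67.2] spin -0.0978517667264498 rows>= 1.611781864286873 0.013666447866822596
0.1874947863245511
```

View pics/t6.png

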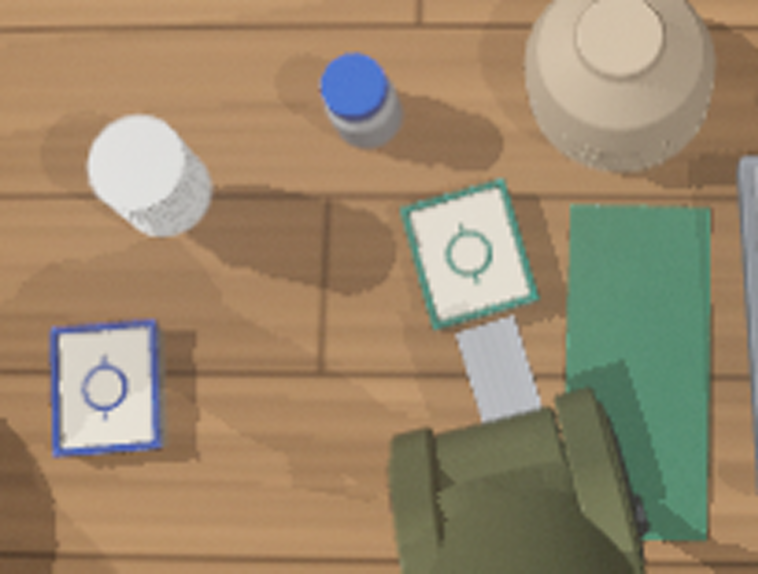

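View pics/w6.png

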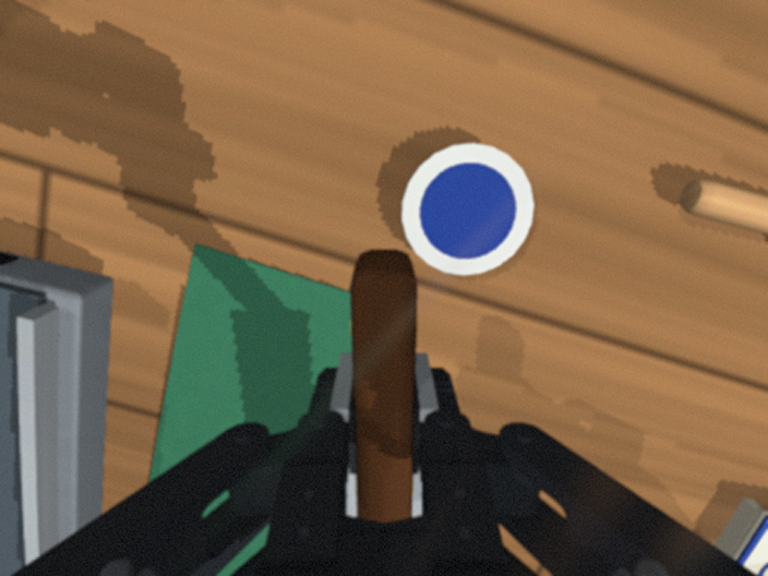

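View pics/s6.png

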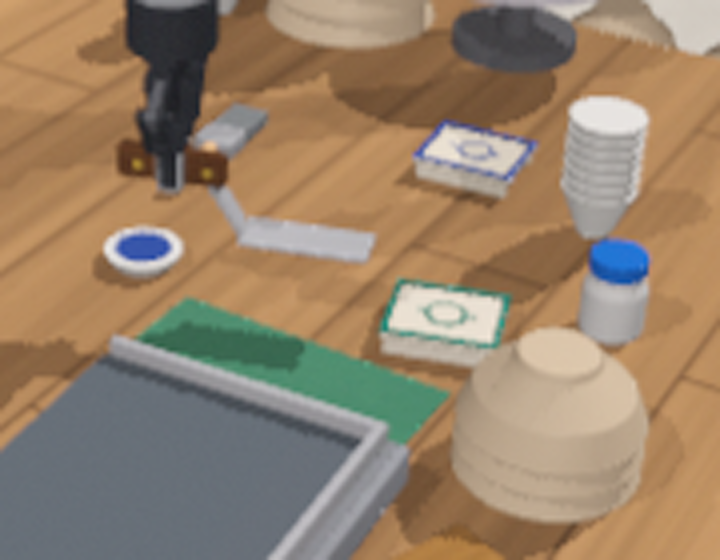

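```bash
python3 - <<'E'
from dish import *
c=cam("top")
P=px2w(c,np.array([(457,335),(515,317)])/3.7+[85,80],.076);print(P,P.mean(0))
s=ctrl.read_state();y=np.radians(yawdeg());p=s["tool_pos"]; print("expected tip",p[:2]+.170*np.array([np.cos(y),np.sin(y)]))
d=(P[0]-P[1]);print(np.linalg.norm(d),np.degrees(np.arctan2(-d[0],d[1])))
c=cam("scene");P=w2px(c,[[*(p[:2]+.17*np.array([np.cos(y),np.sin(y)])),.0722+e] for e in (0,.004)]);print((P-[180,120])*4)
E
```

```text
[[0.5687307  0.14080262 0.076     ]
 [0.5822479  0.09930138 0.076     ]] [0.5754893 0.120052  0.076    ]
expected tip [0.57852164 0.11927623]
0.04364707659093769 18.04074427609725
[[368.11224629 248.12640738]
 [368.34228895 244.05426114]]
```

Call:
{"op": "send_rows", "data": {"increments": [{"gripper": -1, "dp": [0, 0, 15], "spin": 0}, {"gripper": -1, "dp": [0, 0, 35], "spin": 0}, {"gripper": -1, "dp": [0, 0, 50], "spin": 0}, {"gripper": -1, "dp": [0, 0, 60], "spin": 0}, {"gripper": -1, "dp": [0, 0, 65], "spin": 0}, {"gripper": -1, "dp": [0, 0, 67], "spin": 0}, {"gripper": -1, "dp": [0, 0, 67], "spin": 0}, {"gripper": -1, "dp": [0, 0, 67], "spin": 0}]}}

```text
clock: 13.32
tool_pos: [0.4162, 0.0683, 0.0444]
ee_rot: [-0.483, 3.104, -0.0]
wrist_force: [-0.5, 0.4, -1.5]
gripper_width: 0.192
```

```bash
python3 - <<'E'
from dish import *
c=cam("top"); save(c,"t7.png",5,(180,120,290,235)); c=cam("scene"); save(c,"s7.png",6,(220,140,320,230))
plan([.5324,.104,.0437],17.7); print(ctrl.read_state()["wrist_force"])
E
```

```text
cur [0.4162 0.0684 0.0446] yaw 17.7 zax [ 1.1e-03  2.0e-04 -1.0e+00] t 13.4167 
 dp [-121.5   -1.4    1.1] spin 0.001541847364876503 rows>= 2.913382302075743 0.00021534181073694174
[ 0.95726496  0.01783348 -1.8087084 ]
```

View pics/t7.png

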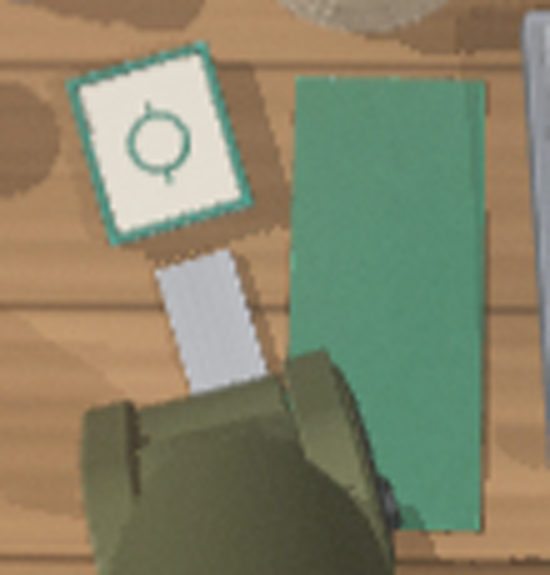

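View pics/s7.png

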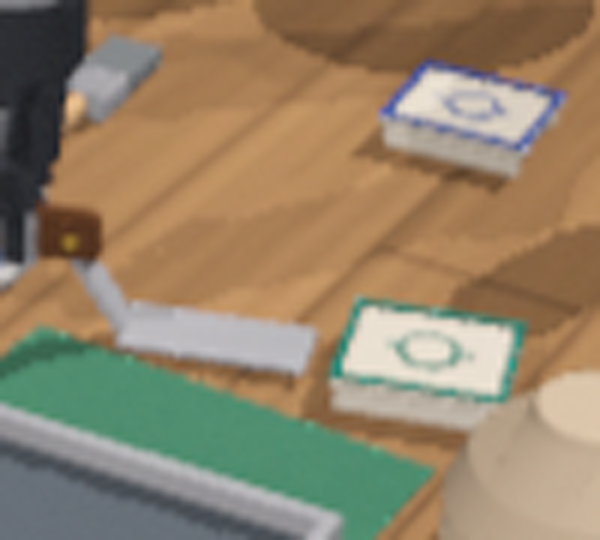

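```bash
python3 - <<'E'
from dish import *
c=cam("top"); o=[180,120]
fit(c,np.array([(68,83),(206,42),(252,205),(113,245)])/5+o)
P=px2w(c,np.array([(155,270),(233,248)])/5+o,.010);print(P.mean(0))
s=ctrl.read_state();y=np.radians(yawdeg());p=s["tool_pos"]; print("exp tip",p[:2]+.170*np.array([np.cos(y),np.sin(y)]))
E
```

```text
ctr [0.6419 0.1388] len 0.0983 wid 0.0815 yaw 16.7 17.2
[0.57758188 0.11873927 0.01      ]
exp tip [0.57819376 0.12011129]
```

Call:
{"op": "send_rows", "data": {"increments": [{"gripper": -1, "dp": [-5, 0, 0.5], "spin": 0}, {"gripper": -1, "dp": [-12, 0, 0.5], "spin": 0}, {"gripper": -1, "dp": [-20, 0, 0.5], "spin": 0}, {"gripper": -1, "dp": [-28, 0, 0.5], "spin": 0}, {"gripper": -1, "dp": [-36, 0, 0.5], "spin": 0}, {"gripper": -1, "dp": [-44, 0, 0.5], "spin": 0}, {"gripper": -1, "dp": [-52, 0, 0.5], "spin": 0}, {"gripper": -1, "dp": [-60, 0, 0.5], "spin": 0}, {"gripper": -1, "dp": [-65, 0, 0.5], "spin": 0}, {"gripper": -1, "dp": [-65, 0, 0.5], "spin": 0}]}}

```text
clock: 14.3
tool_pos: [0.4791, 0.0887, 0.0435]
ee_rot: [-0.484, 3.103, 0.0]
wrist_force: [1.0, -0.2, -1.3]
gripper_width: 0.191
```

```bash
python3 - <<'E'
from dish import *
c=cam("top"); save(c,"t8.png",5,(180,120,290,235)); c=cam("scene"); save(c,"s8.png",6,(220,140,320,230))
plan([.5324,.104,.0437],17.7); print(ctrl.read_state()["wrist_force"])
E
```

```text
cur [0.4775 0.0881 0.0434] yaw 17.71 zax [-6.e-04 -2.e-04 -1.e+00] t 14.4 
 dp [-57.2  -1.6  -0.3] spin 0.013922650465019615 rows>= 1.3716136964397478 0.0019445042548910077
[-1.02639465 -0.53089235 -1.24214088]
```

View pics/t8.png

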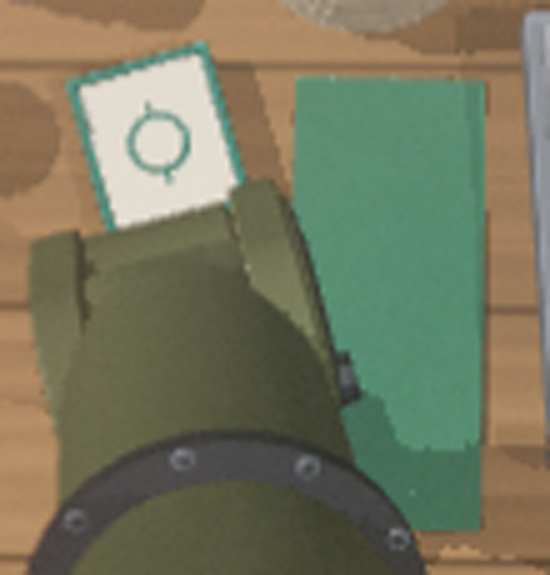

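View pics/s8.png

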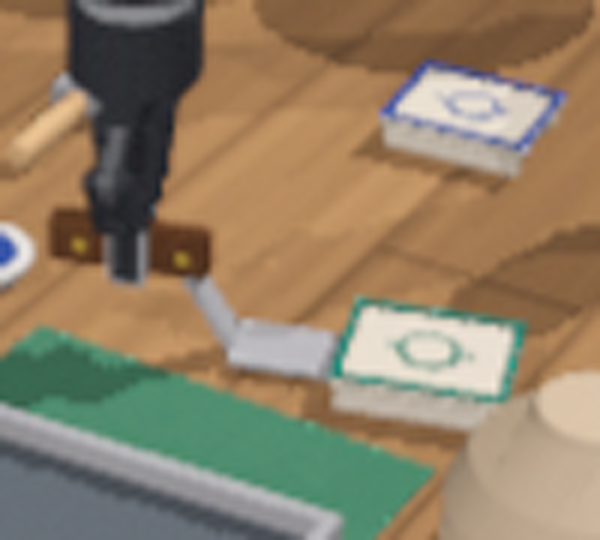

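Call:
{"op": "send_rows", "data": {"increments": [{"gripper": -1, "dp": [-5, 0, 0], "spin": 0}, {"gripper": -1, "dp": [-12, 0, 0], "spin": 0}, {"gripper": -1, "dp": [-20, 0, 0], "spin": 0}, {"gripper": -1, "dp": [-28, 0, 0], "spin": 0}, {"gripper": -1, "dp": [-36, 0, 0], "spin": 0}, {"gripper": -1, "dp": [-44, 0, 0], "spin": 0}, {"gripper": -1, "dp": [-50, 0, 0], "spin": 0}, {"gripper": -1, "dp": [-55, 0, 0], "spin": 0}, {"gripper": -1, "dp": [-55, 0, 0], "spin": 0}, {"gripper": -1, "dp": [-55, 0, 0], "spin": 0}]}}

```text
clock: 15.23
tool_pos: [0.53, 0.1049, 0.0434]
ee_rot: [0.484, -3.104, 0.0]
wrist_force: [-1.0, -0.5, -1.8]
gripper_width: 0.199
```

```bash
python3 - <<'E'
from dish import *
c=cam("scene"); save(c,"s9.png",6,(220,140,320,230))
plan([.5324,.104,.0437],17.7); print(ctrl.read_state()["wrist_force"])
E
```

```text
cur [0.5297 0.1048 0.0434] yaw 17.71 zax [-7.e-04 -3.e-04 -1.e+00] t 15.2833 
 dp [-2.4 -1.5 -0.3] spin 0.014547428322686073 rows>= 0.06770379075007331 0.002031763732218725
[-0.44901794  0.63589722 -1.871081  ]
```

View pics/s9.png

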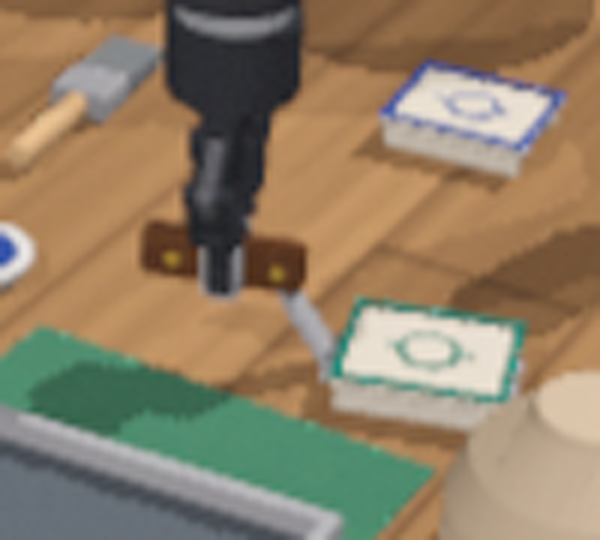

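Call:
{"op": "send_rows", "data": {"increments": [{"gripper": -1, "dp": [0, 0, -2], "spin": 0}, {"gripper": -1, "dp": [0, 0, -4], "spin": 0}, {"gripper": -1, "dp": [0, 0, -5], "spin": 0}, {"gripper": -1, "dp": [0, 0, -6], "spin": 0}, {"gripper": -1, "dp": [0, 0, -7], "spin": 0}, {"gripper": -1, "dp": [0, 0, -9], "spin": 0}, {"gripper": -1, "dp": [0, 0, -12], "spin": 0}, {"gripper": -1, "dp": [0, 0, -15], "spin": 0}, {"gripper": -1, "dp": [0, 0, -18], "spin": 0}, {"gripper": -1, "dp": [0, 0, -20], "spin": 0}]}}

```text
clock: 16.12
tool_pos: [0.5302, 0.1049, 0.0641]
ee_rot: [-0.484, 3.104, -0.0]
wrist_force: [-0.2, -0.5, -2.6]
gripper_width: 0.19
```

```bash
python3 - <<'E'
from dish import *
c=cam("scene"); save(c,"s10.png",6,(220,140,320,230))
plan([.505,-.348,.17],3.1); print(ctrl.read_state()["wrist_force"],ctrl.read_state()["moment"])
E
```

```text
cur [0.5304 0.105  0.0643] yaw 17.71 zax [ 9.e-04  2.e-04 -1.e+00] t 16.1667 
 dp [ 161.9 -423.8 -105.8] spin 14.610388246241996 rows>= 11.17109687413631 2.0405570176315635
[-0.01558635  0.17926469 -2.82879973] [-0.10341281  0.26621131  0.05302546]
```

View pics/s10.png

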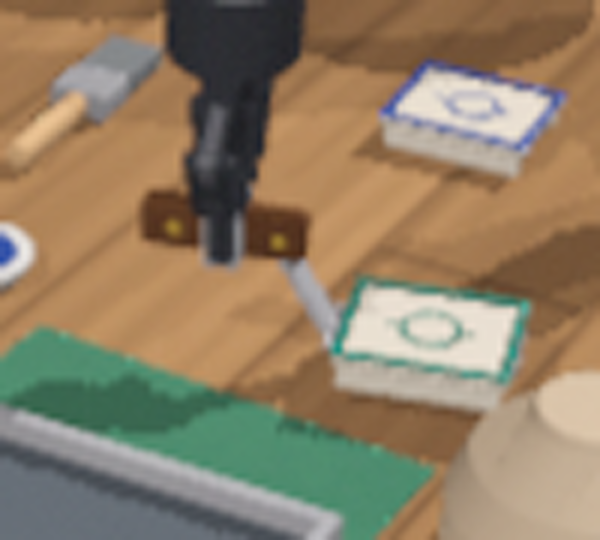

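Lifted, dish level on the blade. Rising, pulling back, then across.

Call:
{"op": "send_rows", "data": {"increments": [{"gripper": -1, "dp": [3, 0, -5], "spin": 0}, {"gripper": -1, "dp": [8, 0, -14], "spin": 0}, {"gripper": -1, "dp": [15, -2, -26], "spin": 0}, {"gripper": -1, "dp": [24, -6, -40], "spin": 0}, {"gripper": -1, "dp": [34, -12, -55], "spin": 0.5}, {"gripper": -1, "dp": [44, -20, -70], "spin": 1.5}, {"gripper": -1, "dp": [54, -32, -84], "spin": 2.5}, {"gripper": -1, "dp": [64, -46, -95], "spin": 4}, {"gripper": -1, "dp": [72, -62, -103], "spin": 5.5}, {"gripper": -1, "dp": [78, -80, -107], "spin": 7}]}}

```text
clock: 17.0
tool_pos: [0.4793, 0.0045, 0.1725]
ee_rot: [-0.292, 3.126, 0.0]
wrist_force: [0.1, 0.1, -2.7]
gripper_width: 0.192
```

```bash
python3 - <<'E'
from dish import *
c=cam("scene"); save(c,"s11.png",4,(180,140,360,290))
plan([.505,-.348,.17],3.1); print(ctrl.read_state()["wrist_force"])
E
```

```text
cur [ 4.796e-01 -3.000e-04  1.728e-01] yaw 10.29 zax [ 0.0022 -0.0025 -1.    ] t 17.05 
 dp [  37.2 -346.6    3.7] spin 7.192138865301359 rows>= 8.360050083743655 1.0044886683381786
[ 0.24697348 -4.98672565 -3.13228603]
```

View pics/s11.png

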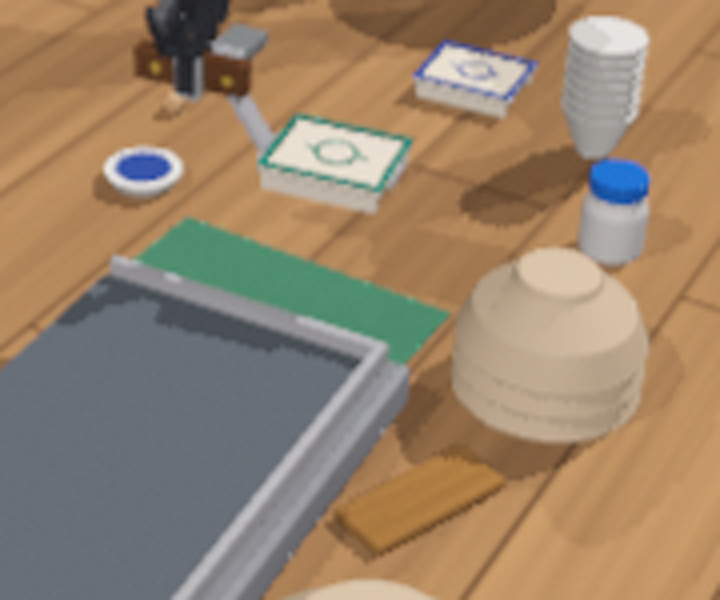

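Call:
{"op": "send_rows", "data": {"increments": [{"gripper": -1, "dp": [0, -4, 0], "spin": 0}, {"gripper": -1, "dp": [2, -14, 0], "spin": 0.3}, {"gripper": -1, "dp": [5, -30, 0], "spin": 1}, {"gripper": -1, "dp": [8, -50, 0], "spin": 1.7}, {"gripper": -1, "dp": [11, -72, 0], "spin": 2.4}, {"gripper": -1, "dp": [14, -95, 0], "spin": 3.1}, {"gripper": -1, "dp": [17, -119, 0], "spin": 3.8}, {"gripper": -1, "dp": [20, -144, 0], "spin": 4.5}, {"gripper": -1, "dp": [23, -169, 0], "spin": 5.2}, {"gripper": -1, "dp": [25, -194, 0], "spin": 5.9}]}}

```text
clock: 17.88
tool_pos: [0.4911, -0.1912, 0.1703]
ee_rot: [0.133, -3.138, -0.001]
wrist_force: [0.4, 0.5, -2.9]
gripper_width: 0.192
```

```bash
python3 - <<'E'
from dish import *
plan([.505,-.348,.17],3.1); print(ctrl.read_state()["wrist_force"])
E
```

```text
cur [ 0.4911 -0.1912  0.1703] yaw 4.85 zax [-1.e-03  4.e-04 -1.e+00] t 17.8833 
 dp [  -0.6 -157.4    0.3] spin 1.7473794278933497 rows>= 3.7747130847465167 0.24404740613035608
[ 0.35126819  0.48042036 -2.85086006]
```

Call:
{"op": "send_rows", "data": {"increments": [{"gripper": -1, "dp": [0, -22, 0], "spin": 0.4}, {"gripper": -1, "dp": [0, -45, 0], "spin": 0.8}, {"gripper": -1, "dp": [0, -68, 0], "spin": 1.2}, {"gripper": -1, "dp": [0, -90, 0], "spin": 1.5}, {"gripper": -1, "dp": [0, -110, 0], "spin": 1.7}, {"gripper": -1, "dp": [0, -127, 0], "spin": 1.7}, {"gripper": -1, "dp": [0, -140, 0], "spin": 1.7}, {"gripper": -1, "dp": [0, -149, 0], "spin": 1.7}, {"gripper": -1, "dp": [0, -154, 0], "spin": 1.7}, {"gripper": -1, "dp": [0, -155, 0], "spin": 1.7}]}}

```text
clock: 18.72
tool_pos: [0.5045, -0.3451, 0.1703]
ee_rot: [0.085, -3.14, -0.0]
wrist_force: [-0.7, 0.3, -3.6]
gripper_width: 0.189
```

```bash
python3 - <<'E'
from dish import *
c=cam("scene"); save(c,"s12.png",4,(100,170,300,320));c=cam("top"); save(c,"t12.png",4,(270,90,450,240))
plan([.505,-.348,.17],3.1); print(ctrl.read_state()["wrist_force"])
E
```

```text
cur [ 0.5047 -0.3439  0.1705] yaw 3.16 zax [-2.e-04  8.e-04 -1.e+00] t 18.8167 
 dp [-0.  -4.1  0.4] spin 0.05893546090038626 rows>= 0.09936116274257849 0.008231209622958974
[ 0.77347083  1.20201739 -3.45365806]
```

View pics/s12.png

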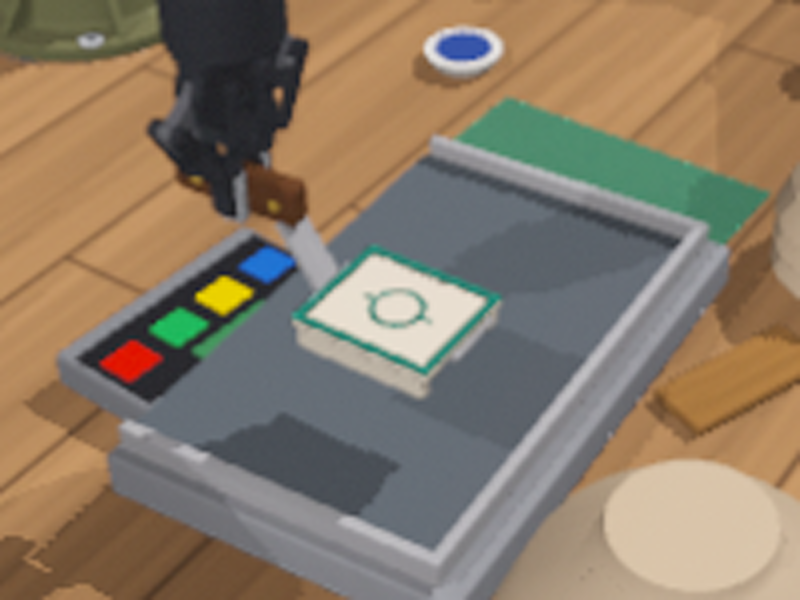

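View pics/t12.png

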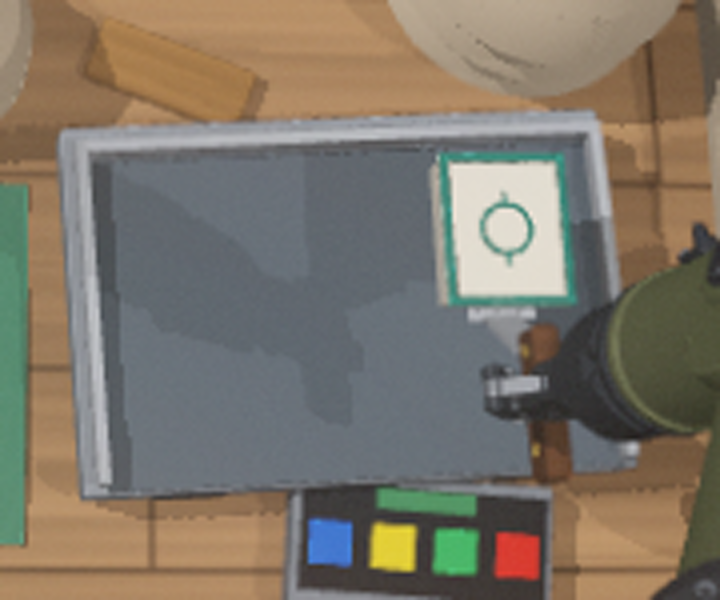

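```bash
python3 - <<'E'
from dish import *
c=cam("top")
fit(c,np.array([(437,153),(563,155),(577,303),(448,300)])/4+[270,90],.1435)
# dryer inner usable footprint expected
th=np.radians(3.1);Rm=np.array([[np.cos(th),-np.sin(th)],[np.sin(th),np.cos(th)]])
P=[[*(np.array([.593,-.263])+Rm@np.array(q)),z] for q,z in [((-.13,.195),.05),((.13,.195),.064),((.13,-.195),.064),((-.13,-.195),.05)]]
Q=w2px(c,P);print((Q-[270,90])*4)
E
```

```text
ctr [ 0.6228 -0.3444] len 0.097 wid 0.0846 yaw 1.6 -0.1
[[ 76.22152351 502.38126134]
 [ 55.17722113 122.83323266]
 [602.64835041 104.83916652]
 [636.63784872 473.34238494]]
```

Call:
{"op": "send_rows", "data": {"increments": [{"gripper": -1, "dp": [0, 0, 5], "spin": 0}, {"gripper": -1, "dp": [0, 0, 15], "spin": 0}, {"gripper": -1, "dp": [0, 0, 28], "spin": 0}, {"gripper": -1, "dp": [0, 0, 41], "spin": 0}, {"gripper": -1, "dp": [0, 0, 52], "spin": 0}, {"gripper": -1, "dp": [0, 0, 60], "spin": 0}, {"gripper": -1, "dp": [0, 0, 64], "spin": 0}, {"gripper": -1, "dp": [0, 0, 66], "spin": 0}, {"gripper": -1, "dp": [0, 0, 67], "spin": 0}, {"gripper": -1, "dp": [0, 0, 68], "spin": 0}]}}

```text
clock: 19.7
tool_pos: [0.505, -0.345, 0.103]
ee_rot: [-0.085, 3.14, -0.001]
wrist_force: [-0.5, -0.3, -2.8]
gripper_width: 0.196
```

Call:
{"op": "send_rows", "data": {"increments": [{"gripper": -1, "dp": [0, 0, 1], "spin": 0}, {"gripper": -1, "dp": [0, 0, 2], "spin": 0}, {"gripper": -1, "dp": [0, 0, 3], "spin": 0}, {"gripper": -1, "dp": [0, 0, 4], "spin": 0}, {"gripper": -1, "dp": [0, 0, 5], "spin": 0}, {"gripper": -1, "dp": [0, 0, 6], "spin": 0}, {"gripper": -1, "dp": [0, 0, 7], "spin": 0}, {"gripper": -1, "dp": [0, 0, 7], "spin": 0}]}}

```text
clock: 20.37
tool_pos: [0.5046, -0.3447, 0.0954]
ee_rot: [0.085, -3.14, -0.0]
wrist_force: [-0.2, 0.3, -0.8]
gripper_width: 0.197
```

```bash
python3 - <<'E'
from dish import *
c=cam("scene"); save(c,"s13.png",6,(120,200,240,290))
plan([.505,-.348,.0937],3.1); print(ctrl.read_state()["wrist_force"])
E
```

```text
cur [ 0.5047 -0.3447  0.0955] yaw 3.12 zax [-0.  0. -1.] t 20.4167 
 dp [-0.2 -3.3  1.8] spin 0.016101034402510095 rows>= 0.09034128215307216 0.002248747821579622
[-0.05211037 -0.89491096 -1.13473237]
```

View pics/s13.png

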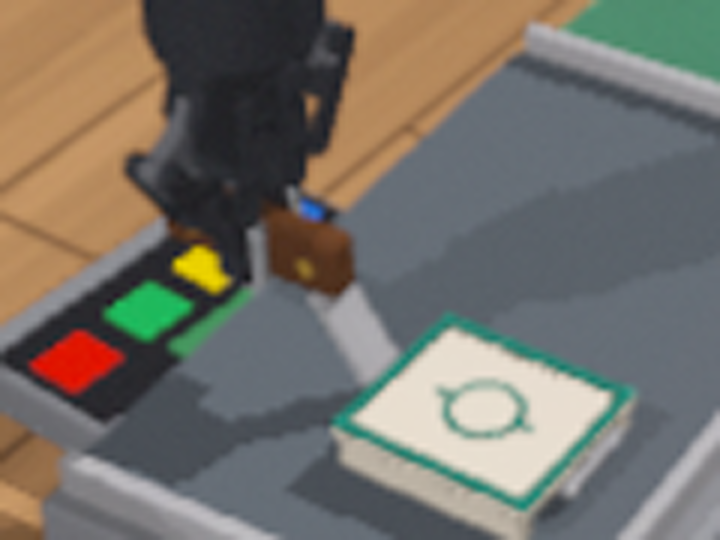

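Call:
{"op": "send_rows", "data": {"increments": [{"gripper": -1, "dp": [0, 0, 1], "spin": 0}, {"gripper": -1, "dp": [0, 0, 1.5], "spin": 0}, {"gripper": -1, "dp": [3, 0, 1.5], "spin": 0}, {"gripper": -1, "dp": [8, 0, 1.5], "spin": 0}, {"gripper": -1, "dp": [14, 0, 1.5], "spin": 0}, {"gripper": -1, "dp": [20, 0, 1.5], "spin": 0}, {"gripper": -1, "dp": [26, 0, 1.5], "spin": 0}, {"gripper": -1, "dp": [30, 0, 1.5], "spin": 0}, {"gripper": -1, "dp": [32, 0, 1.5], "spin": 0}]}}

```text
clock: 21.17
tool_pos: [0.4716, -0.3468, 0.0942]
ee_rot: [0.084, -3.14, 0.0]
wrist_force: [-0.2, -0.2, -1.1]
gripper_width: 0.195
```

```bash
python3 - <<'E'
from dish import *
c=cam("scene"); save(c,"s14.png",6,(120,200,240,290))
plan([.505,-.348,.0937],3.1); print(ctrl.read_state()["wrist_force"])
E
```

```text
cur [ 0.4716 -0.3468  0.0942] yaw 3.06 zax [-4.e-04 -1.e-04 -1.e+00] t 21.2167 
 dp [-33.3  -3.    0.5] spin -0.04023181589022329 rows>= 0.8011006964088492 0.005618968699751856
[-0.85740788  0.93269476 -1.06802134]
```

View pics/s14.png

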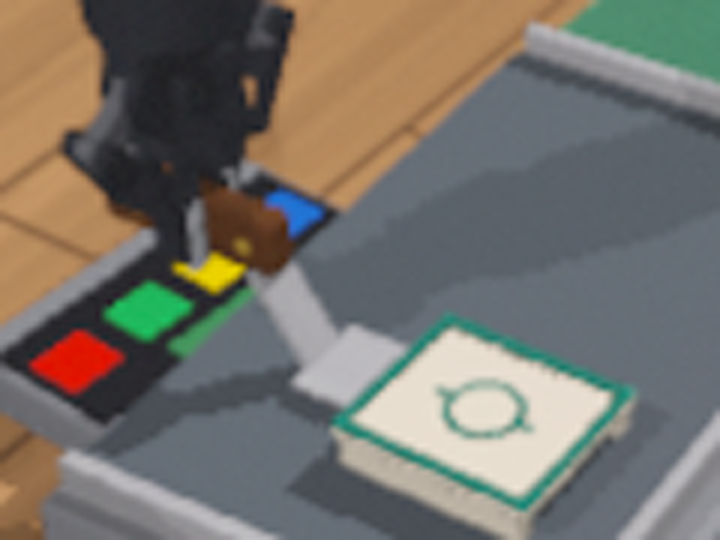

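Call:
{"op": "send_rows", "data": {"increments": [{"gripper": -1, "dp": [4, 0, 0], "spin": 0}, {"gripper": -1, "dp": [12, 0, 0], "spin": 0}, {"gripper": -1, "dp": [24, 0, 0], "spin": 0}, {"gripper": -1, "dp": [38, 0, 0], "spin": 0}, {"gripper": -1, "dp": [52, 0, 0], "spin": 0}, {"gripper": -1, "dp": [66, 0, 0], "spin": 0}, {"gripper": -1, "dp": [78, 0, 0], "spin": 0}, {"gripper": -1, "dp": [85, 0, -2], "spin": 0}, {"gripper": -1, "dp": [88, 0, -15], "spin": 0}, {"gripper": -1, "dp": [88, 0, -35], "spin": 0}]}}

```text
clock: 22.05
tool_pos: [0.3825, -0.3507, 0.1282]
ee_rot: [0.083, -3.137, -0.004]
wrist_force: [0.7, -1.0, -1.4]
gripper_width: 0.193
```

Call:
{"op": "send_rows", "data": {"increments": [{"gripper": -1, "dp": [0, 0, -25], "spin": 0}, {"gripper": -1, "dp": [0, 5, -50], "spin": 0}, {"gripper": -1, "dp": [0, 20, -60], "spin": 0}, {"gripper": -1, "dp": [0, 40, -60], "spin": 0}]}}

```text
clock: 22.38
tool_pos: [0.3835, -0.3133, 0.192]
ee_rot: [-0.082, 3.136, -0.007]
wrist_force: [0.5, 0.9, -1.7]
gripper_width: 0.195
```

```bash
python3 - <<'E'
from dish import *
c=cam("scene"); save(c,"s15.png",3.5,(130,150,350,310));c=cam("top"); save(c,"t15.png",1.5)
plan([.297,.393,.15],5.3); print(ctrl.read_state()["wrist_force"])
E
```

```text
cur [ 0.3828 -0.3085  0.1899] yaw 3.28 zax [ 0.0011  0.0012 -1.    ] t 22.4833 
 dp [ 45.5 705.2  40.6] spin -2.0159187745351517 rows>= 16.974545827943036 0.2815529014713899
[-0.35890881 -0.40250963 -2.0019384 ]
```

View pics/s15.png

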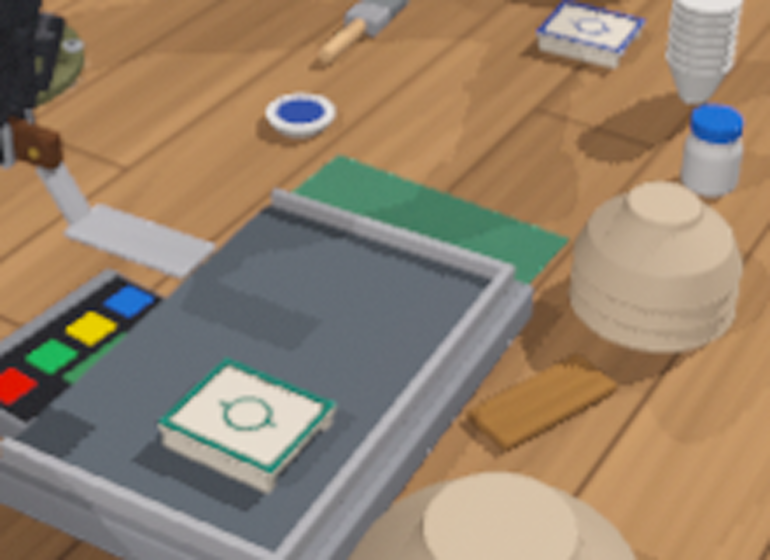

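View pics/t15.png

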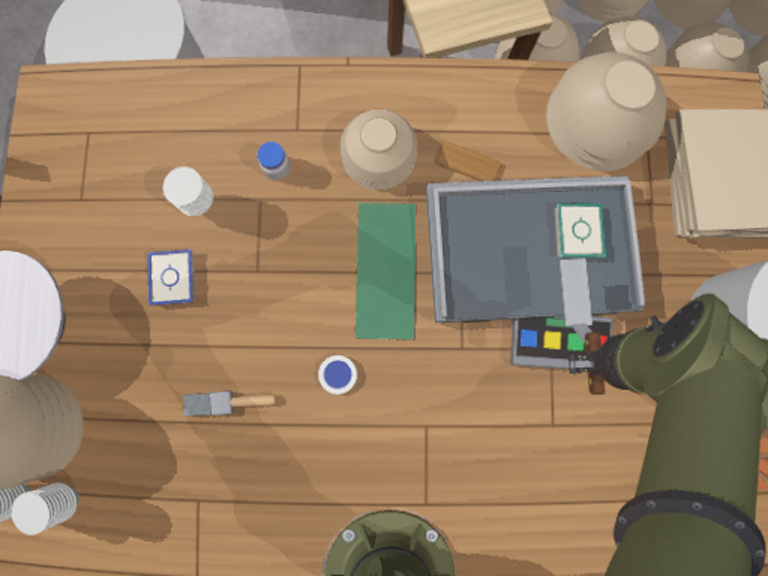

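Call:
{"op": "send_rows", "data": {"increments": [{"gripper": -1, "dp": [-20, 25, 0], "spin": 0}, {"gripper": -1, "dp": [-40, 60, 0], "spin": 0}, {"gripper": -1, "dp": [-57, 95, 0], "spin": 0}, {"gripper": -1, "dp": [-72, 132, 0], "spin": 0}, {"gripper": -1, "dp": [-83, 170, 0], "spin": 0}, {"gripper": -1, "dp": [-90, 210, 0], "spin": 0}, {"gripper": -1, "dp": [-96, 250, 0], "spin": 0}, {"gripper": -1, "dp": [-101, 290, 0], "spin": 0}, {"gripper": -1, "dp": [-106, 330, 0], "spin": 0}, {"gripper": -1, "dp": [-110, 370, 0], "spin": 0}]}}

```text
clock: 23.32
tool_pos: [0.4724, 0.0657, 0.1891]
ee_rot: [-0.085, 3.14, -0.0]
wrist_force: [1.0, -0.0, -2.1]
gripper_width: 0.19
```

```bash
python3 - <<'E'
from dish import *
plan([.297,.393,.1],5.3); print(ctrl.read_state()["wrist_force"])
E
```

```text
cur [0.4724 0.0657 0.1891] yaw 3.09 zax [ 4.e-04 -1.e-04 -1.e+00] t 23.3167 
 dp [157.5 336.3  89. ] spin -2.2060854871729134 rows>= 9.158723593629091 0.30811249820850745
[ 0.96191426 -0.02742867 -2.13910053]
```

Call:
{"op": "send_rows", "data": {"increments": [{"gripper": -1, "dp": [10, 30, 0], "spin": 0}, {"gripper": -1, "dp": [24, 66, 0], "spin": -0.4}, {"gripper": -1, "dp": [40, 102, 0], "spin": -0.8}, {"gripper": -1, "dp": [57, 138, 0], "spin": -1.2}, {"gripper": -1, "dp": [74, 174, 5], "spin": -1.6}, {"gripper": -1, "dp": [92, 210, 15], "spin": -2}, {"gripper": -1, "dp": [110, 244, 30], "spin": -2.2}, {"gripper": -1, "dp": [126, 275, 42], "spin": -2.2}, {"gripper": -1, "dp": [140, 302, 50], "spin": -2.2}, {"gripper": -1, "dp": [150, 322, 58], "spin": -2.2}]}}

```text
clock: 24.15
tool_pos: [0.3032, 0.3799, 0.1304]
ee_rot: [0.15, -3.137, -0.001]
wrist_force: [1.0, 1.1, -0.3]
gripper_width: 0.189
```

Call:
{"op": "send_rows", "data": {"increments": [{"gripper": -1, "dp": [5, 10, 10], "spin": 0}, {"gripper": -1, "dp": [6, 13, 20], "spin": 0}, {"gripper": -1, "dp": [6, 13, 30], "spin": 0}, {"gripper": -1, "dp": [6, 13, 30], "spin": 0}]}}

```text
clock: 24.48
tool_pos: [0.2979, 0.3883, 0.0992]
ee_rot: [0.145, -3.136, 0.005]
wrist_force: [-0.4, 0.1, -1.8]
gripper_width: 0.196
```

```bash
python3 - <<'E'
from dish import *
c=cam("top"); save(c,"t16.png",5,(60,130,210,250)); c=cam("scene"); save(c,"s16.png",6,(220,110,340,200))
plan([.297,.393,.0437],5.3); print(ctrl.read_state()["wrist_force"])
E
```

```text
cur [0.2986 0.3887 0.1008] yaw 5.23 zax [-4.0e-04 -1.4e-03 -1.0e+00] t 24.5833 
 dp [ 1.2  4.5 57.1] spin -0.06586085678327436 rows>= 1.37359587063048 0.009198443684814855
[ 0.28279578  0.62385509 -0.98924686]
```

View pics/t16.png

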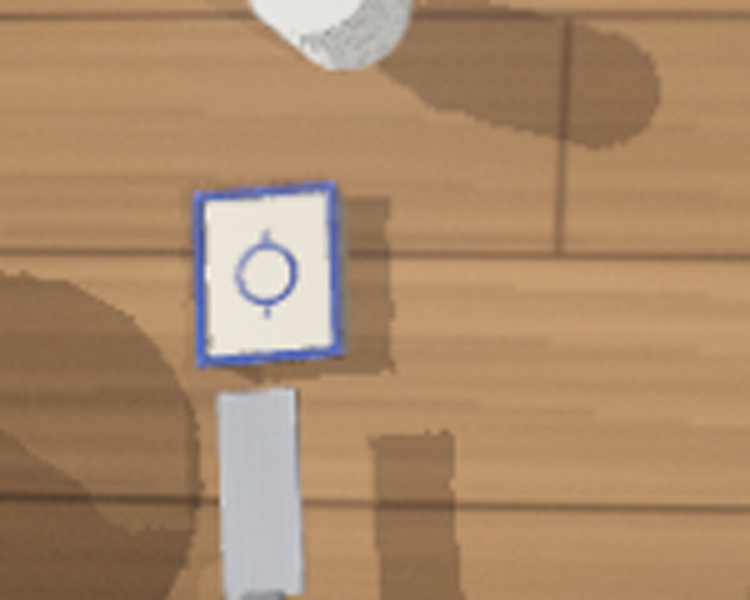

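View pics/s16.png

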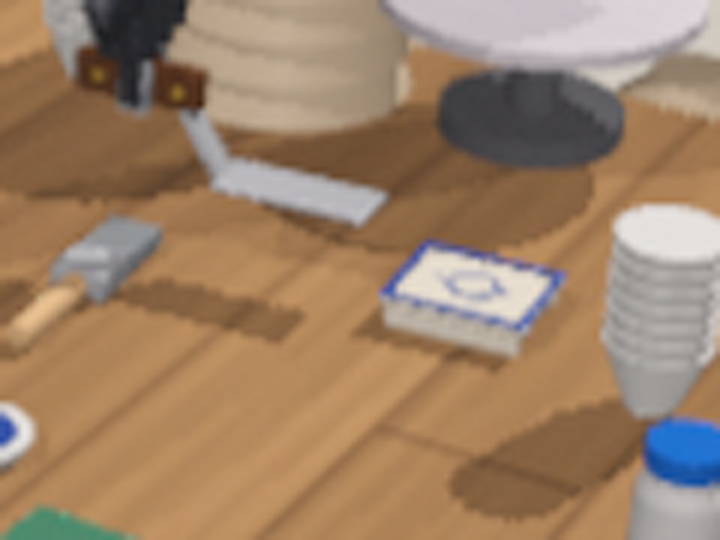

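```bash
python3 - <<'E'
from dish import *
c=cam("top"); o=[60,130]
fit(c,np.array([(193,192),(336,182),(344,355),(198,367)])/5+o)
s=ctrl.read_state();z=s["tool_pos"][2]-.0387+.004
P=px2w(c,np.array([(217,394),(297,390)])/5+o,z);print(P.mean(0))
y=np.radians(yawdeg());p=s["tool_pos"]; print("exp tip",p[:2]+.170*np.array([np.cos(y),np.sin(y)]))
for r in optics.regions_of("brush","top")[:1]:
    m=r["mask"];ys,xs=np.nonzero(m);print("brush",px2w(c,[[xs.min(),ys.min()],[xs.max(),ys.max()]],.01))
E
```

```text
ctr [0.5364 0.4156] len 0.0997 wid 0.0841 yaw 5.7 4.8
[0.46536876 0.40160332 0.06656032]
exp tip [0.46807023 0.40461163]
brush [[0.32144164 0.3780455  0.01      ]
 [0.28678558 0.21441872 0.01      ]]
```

Call:
{"op": "send_rows", "data": {"increments": [{"gripper": -1, "dp": [0, 2, 5], "spin": 0}, {"gripper": -1, "dp": [0, 4, 15], "spin": 0}, {"gripper": -1, "dp": [0, 6, 28], "spin": 0}, {"gripper": -1, "dp": [0, 6, 40], "spin": 0}, {"gripper": -1, "dp": [0, 6, 49], "spin": 0}, {"gripper": -1, "dp": [0, 6, 54], "spin": 0}, {"gripper": -1, "dp": [0, 6, 56], "spin": 0}, {"gripper": -1, "dp": [0, 6, 56], "spin": 0}, {"gripper": -1, "dp": [0, 6, 56], "spin": 0}]}}

```text
clock: 25.43
tool_pos: [0.2975, 0.396, 0.0453]
ee_rot: [-0.146, 3.138, 0.0]
wrist_force: [-0.5, -0.3, -0.7]
gripper_width: 0.194
```

```bash
python3 - <<'E'
from dish import *
c=cam("top"); save(c,"t17.png",5,(60,130,210,250)); c=cam("scene"); save(c,"s17.png",6,(220,110,340,200))
plan([.4215,.405,.0437],5.3); print(ctrl.read_state()["wrist_force"])
E
```

```text
cur [0.2976 0.3962 0.0456] yaw 5.31 zax [ 6.e-04  8.e-04 -1.e+00] t 25.5333 
 dp [-124.1   -2.7    1.9] spin 0.009476338898792847 rows>= 2.9782378176169035 0.0013235110193844757
[ 0.53595106 -0.40560734 -1.77486284]
```

View pics/t17.png

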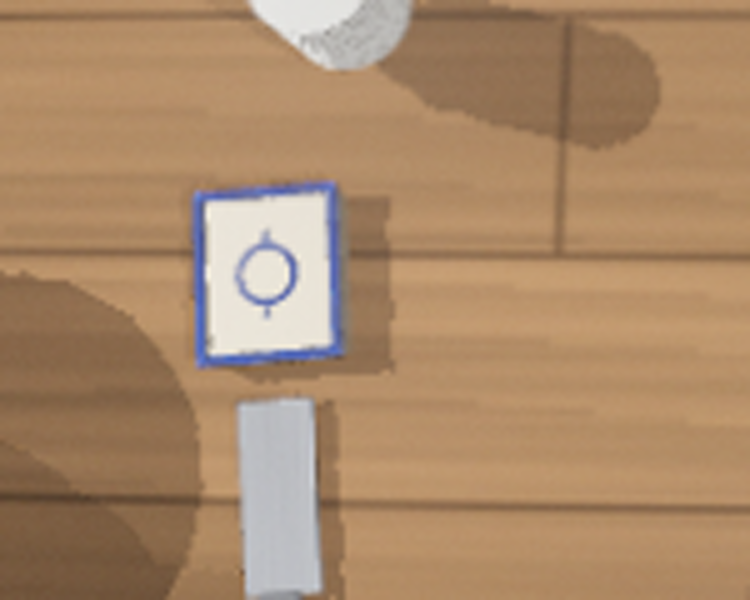

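View pics/s17.png

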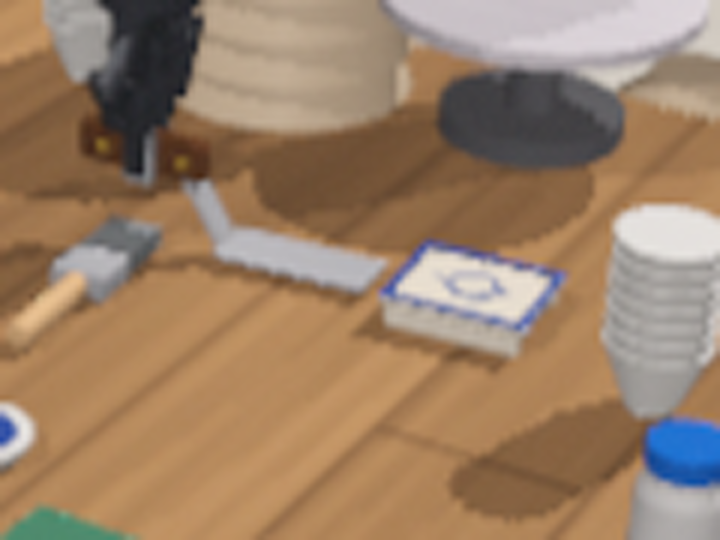

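```bash
python3 - <<'E'
from dish import *
c=cam("top"); o=[60,130]
P=px2w(c,np.array([(237,404),(315,398)])/5+o,.0105);print(P.mean(0))
s=ctrl.read_state();y=np.radians(yawdeg());p=s["tool_pos"]; print("exp tip",p[:2]+.170*np.array([np.cos(y),np.sin(y)]))
E
```

```text
[0.46524029 0.41012483 0.0105    ]
exp tip [0.4669216 0.4118301]
```

Call:
{"op": "send_rows", "data": {"increments": [{"gripper": -1, "dp": [-5, -1, 1.5], "spin": 0}, {"gripper": -1, "dp": [-12, -1, 1.5], "spin": 0}, {"gripper": -1, "dp": [-20, -1, 1.5], "spin": 0}, {"gripper": -1, "dp": [-28, -1, 1.5], "spin": 0}, {"gripper": -1, "dp": [-36, -1, 1.5], "spin": 0}, {"gripper": -1, "dp": [-44, -1, 1.5], "spin": 0}, {"gripper": -1, "dp": [-52, -1, 1.5], "spin": 0}, {"gripper": -1, "dp": [-60, -1, 1.5], "spin": 0}, {"gripper": -1, "dp": [-65, -1, 1.5], "spin": 0}, {"gripper": -1, "dp": [-65, -1, 1.5], "spin": 0}]}}

```text
clock: 26.42
tool_pos: [0.3638, 0.4008, 0.0435]
ee_rot: [-0.143, 3.138, 0.0]
wrist_force: [0.0, -0.1, -1.7]
gripper_width: 0.19
```

```bash
python3 - <<'E'
from dish import *
c=cam("top"); save(c,"t18.png",5,(60,130,210,250)); c=cam("scene"); save(c,"s18.png",6,(220,110,340,200))
plan([.4215,.405,.0437],5.3); print(ctrl.read_state()["wrist_force"])
E
```

```text
cur [0.3621 0.4008 0.0435] yaw 5.3 zax [-4.e-04 -2.e-04 -1.e+00] t 26.5167 
 dp [-59.5  -1.3  -0.3] spin -0.003070521440037055 rows>= 1.4273183521012804 0.0004288437765414881
[ 0.08483835  0.35994021 -1.40042722]
```

View pics/t18.png

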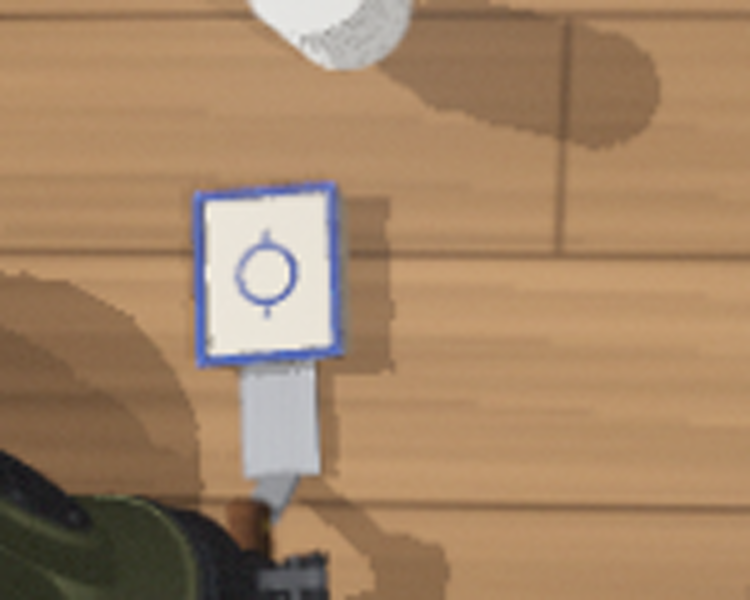

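View pics/s18.png

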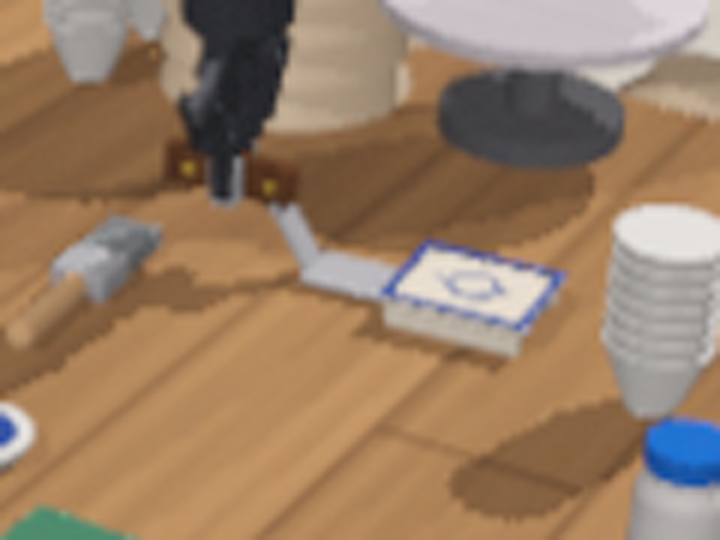

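Call:
{"op": "send_rows", "data": {"increments": [{"gripper": -1, "dp": [-5, 0, 0], "spin": 0}, {"gripper": -1, "dp": [-12, 1, 0], "spin": 0}, {"gripper": -1, "dp": [-20, 1, 0], "spin": 0}, {"gripper": -1, "dp": [-28, 1, 0], "spin": 0}, {"gripper": -1, "dp": [-36, 1, 0], "spin": 0}, {"gripper": -1, "dp": [-44, 1, 0], "spin": 0}, {"gripper": -1, "dp": [-51, 1, 0], "spin": 0}, {"gripper": -1, "dp": [-56, 1, 0], "spin": 0}, {"gripper": -1, "dp": [-57, 1, 0], "spin": 0}, {"gripper": -1, "dp": [-57, 1, 0], "spin": 0}]}}

```text
clock: 27.35
tool_pos: [0.4192, 0.407, 0.0434]
ee_rot: [0.145, -3.138, 0.0]
wrist_force: [0.3, 0.6, -1.0]
gripper_width: 0.192
```

```bash
python3 - <<'E'
from dish import *
c=cam("top"); save(c,"t19.png",5,(60,130,210,250))
plan([.4215,.405,.0437],5.3); print(ctrl.read_state()["wrist_force"])
E
```

```text
cur [0.4187 0.4071 0.0435] yaw 5.31 zax [-5.e-04 -2.e-04 -1.e+00] t 27.4 
 dp [-2.6 -2.3 -0.2] spin 0.008512339363704768 rows>= 0.08396142940367668 0.0011888742128079285
[-0.71698279  0.46665701 -1.1969467 ]
```

View pics/t19.png

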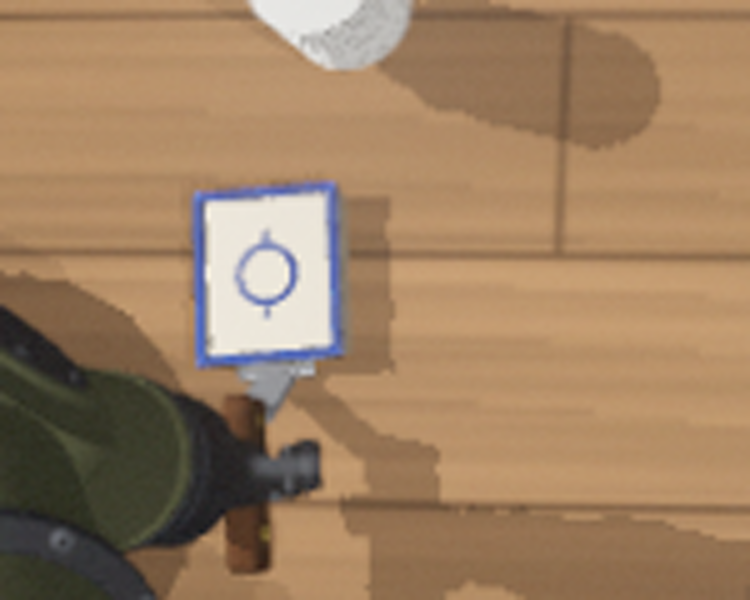

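Call:
{"op": "send_rows", "data": {"increments": [{"gripper": -1, "dp": [0, 0, -2], "spin": 0}, {"gripper": -1, "dp": [0, 0, -4], "spin": 0}, {"gripper": -1, "dp": [0, 0, -5], "spin": 0}, {"gripper": -1, "dp": [0, 0, -6], "spin": 0}, {"gripper": -1, "dp": [0, 0, -7], "spin": 0}, {"gripper": -1, "dp": [0, 0, -9], "spin": 0}, {"gripper": -1, "dp": [0, 0, -12], "spin": 0}, {"gripper": -1, "dp": [0, 0, -15], "spin": 0}, {"gripper": -1, "dp": [0, 0, -18], "spin": 0}, {"gripper": -1, "dp": [0, 0, -20], "spin": 0}]}}

```text
clock: 28.23
tool_pos: [0.419, 0.4072, 0.0641]
ee_rot: [-0.145, 3.138, 0.0]
wrist_force: [-0.4, 0.2, -2.9]
gripper_width: 0.193
```

```bash
python3 - <<'E'
from dish import *
c=cam("scene"); save(c,"s20.png",6,(220,110,340,200))
plan([.435,.2,.17],4); plan([.4964,-.188,.17],3.1); print(ctrl.read_state()["wrist_force"])
E
```

```text
cur [0.4191 0.4074 0.0644] yaw 5.31 zax [ 6.e-04  6.e-04 -1.e+00] t 28.2833 
 dp [   3.3 -207.9 -105.8] spin 1.3100210687747733 rows>= 5.594389313003134 0.18296383642105774
cur [0.4191 0.4074 0.0644] yaw 5.31 zax [ 6.e-04  6.e-04 -1.e+00] t 28.2833 
 dp [ -21.9 -599.9 -106. ] spin 2.210021068774779 rows>= 14.618881880821265 0.3086621604434049
[ 1.04814412  0.81741791 -2.10464192]
```

View pics/s20.png

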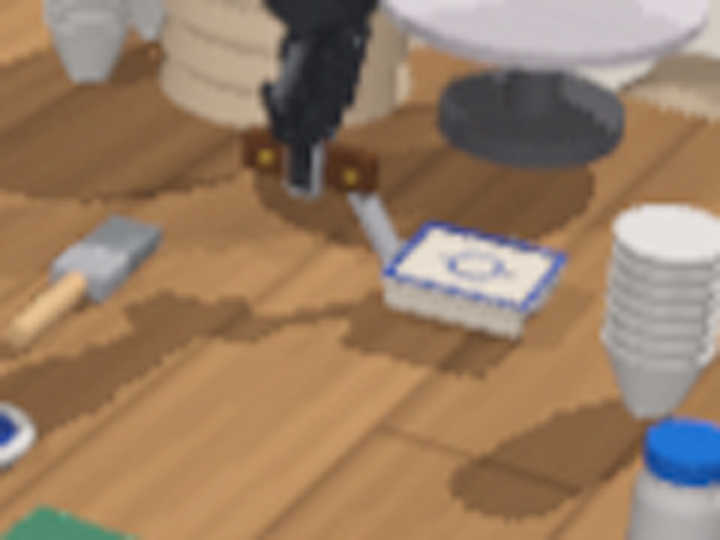

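Call:
{"op": "send_rows", "data": {"increments": [{"gripper": -1, "dp": [0, -2, -5], "spin": 0}, {"gripper": -1, "dp": [0, -6, -15], "spin": 0}, {"gripper": -1, "dp": [0, -14, -28], "spin": 0}, {"gripper": -1, "dp": [0, -26, -43], "spin": 0}, {"gripper": -1, "dp": [0, -42, -60], "spin": 0.1}, {"gripper": -1, "dp": [0, -60, -76], "spin": 0.2}, {"gripper": -1, "dp": [0, -80, -90], "spin": 0.4}, {"gripper": -1, "dp": [0, -102, -100], "spin": 0.6}, {"gripper": -1, "dp": [-1, -125, -105], "spin": 0.7}, {"gripper": -1, "dp": [-2, -148, -106], "spin": 0.8}]}}

```text
clock: 29.12
tool_pos: [0.4352, 0.2585, 0.1721]
ee_rot: [-0.123, 3.136, 0.002]
wrist_force: [0.5, -0.2, -3.4]
gripper_width: 0.193
```

Call:
{"op": "send_rows", "data": {"increments": [{"gripper": -1, "dp": [-1, -23, 0], "spin": 0.1}, {"gripper": -1, "dp": [-2, -46, 0], "spin": 0.2}, {"gripper": -1, "dp": [-3, -70, 0], "spin": 0.3}, {"gripper": -1, "dp": [-4, -94, 0], "spin": 0.4}, {"gripper": -1, "dp": [-5, -118, 0], "spin": 0.5}, {"gripper": -1, "dp": [-6, -142, 0], "spin": 0.6}, {"gripper": -1, "dp": [-7, -166, 0], "spin": 0.7}, {"gripper": -1, "dp": [-8, -190, 0], "spin": 0.8}, {"gripper": -1, "dp": [-9, -214, 0], "spin": 0.9}, {"gripper": -1, "dp": [-10, -238, 0], "spin": 1}]}}

```text
clock: 29.95
tool_pos: [0.4629, 0.0215, 0.1709]
ee_rot: [-0.095, 3.139, -0.001]
wrist_force: [0.3, 0.0, -3.3]
gripper_width: 0.189
```

```bash
python3 - <<'E'
from dish import *
plan([.4964,-.188,.17],3.1); print(ctrl.read_state()["wrist_force"])
E
```

```text
cur [0.4629 0.0215 0.1709] yaw 3.47 zax [ 1.2e-03 -3.0e-04 -1.0e+00] t 29.95 
 dp [ -20.7 -211.2    1. ] spin 0.3735732985924187 rows>= 5.088783362260876 0.052175041702851775
[ 0.31040523  0.03485164 -3.28873166]
```

Call:
{"op": "send_rows", "data": {"increments": [{"gripper": -1, "dp": [-3, -22, 0], "spin": 0.1}, {"gripper": -1, "dp": [-6, -46, 0], "spin": 0.2}, {"gripper": -1, "dp": [-9, -70, 0], "spin": 0.4}, {"gripper": -1, "dp": [-12, -95, 0], "spin": 0.4}, {"gripper": -1, "dp": [-14, -120, 0], "spin": 0.4}, {"gripper": -1, "dp": [-16, -144, 0], "spin": 0.4}, {"gripper": -1, "dp": [-18, -166, 0], "spin": 0.4}, {"gripper": -1, "dp": [-20, -185, 0], "spin": 0.4}, {"gripper": -1, "dp": [-21, -199, 0], "spin": 0.4}, {"gripper": -1, "dp": [-21, -207, 0], "spin": 0.4}]}}

```text
clock: 30.78
tool_pos: [0.4963, -0.1848, 0.1708]
ee_rot: [-0.081, 3.14, -0.002]
wrist_force: [-0.1, -0.7, -2.7]
gripper_width: 0.194
```

Call:
{"op": "send_rows", "data": {"increments": [{"gripper": -1, "dp": [0, -2, 0], "spin": 0}, {"gripper": -1, "dp": [0, -2, 0], "spin": 0}, {"gripper": -1, "dp": [0, -2, 0], "spin": 0}]}}

```text
clock: 31.03
tool_pos: [0.4968, -0.1828, 0.1699]
ee_rot: [-0.087, 3.14, 0.001]
wrist_force: [0.9, 0.4, -3.0]
gripper_width: 0.191
```

```bash
python3 - <<'E'
from dish import *
c=cam("scene"); save(c,"s22.png",4,(120,170,320,310));c=cam("top"); save(c,"t22.png",4,(270,90,450,240))
plan([.4964,-.188,.17],3.1); print(ctrl.read_state()["wrist_force"])
E
```

```text
cur [ 0.497  -0.1825  0.1698] yaw 3.21 zax [-0.e+00  5.e-04 -1.e+00] t 31.1333 
 dp [ 0.9 -5.4 -0.2] spin 0.11158321406355753 rows>= 0.13180624861809634 0.01558424777423988
[-0.74590837  0.43160873 -2.97478598]
```

View pics/s22.png

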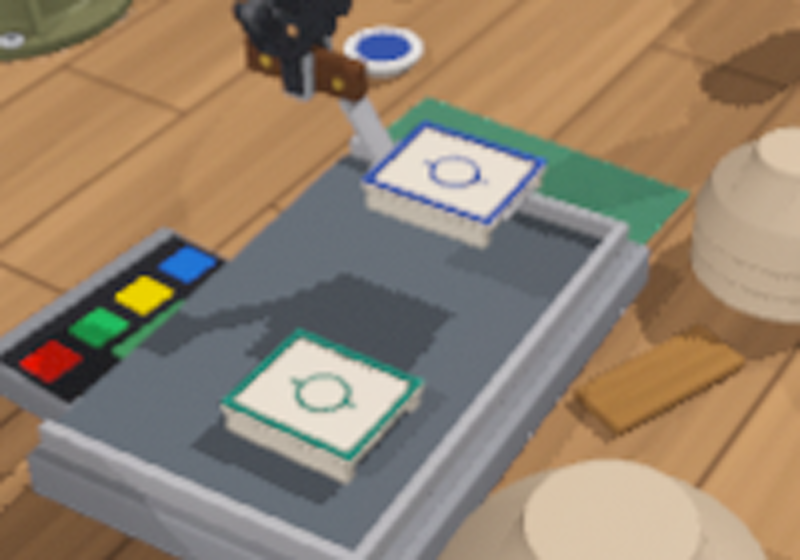

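View pics/t22.png

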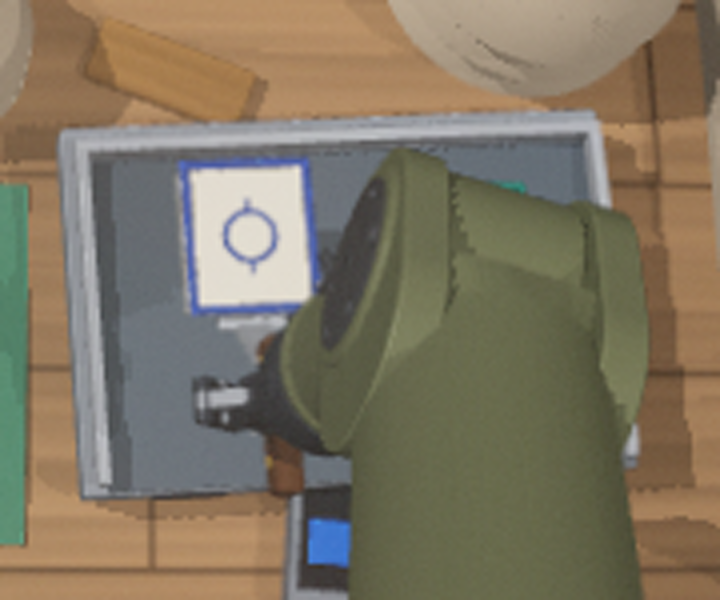

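Call:
{"op": "send_rows", "data": {"increments": [{"gripper": -1, "dp": [0, -2, 5], "spin": 0}, {"gripper": -1, "dp": [0, -5, 15], "spin": 0}, {"gripper": -1, "dp": [0, -8, 28], "spin": 0}, {"gripper": -1, "dp": [0, -8, 41], "spin": 0}, {"gripper": -1, "dp": [0, -8, 52], "spin": 0}, {"gripper": -1, "dp": [0, -8, 60], "spin": 0}, {"gripper": -1, "dp": [0, -8, 64], "spin": 0}, {"gripper": -1, "dp": [0, -8, 66], "spin": 0}, {"gripper": -1, "dp": [0, -8, 67], "spin": 0}, {"gripper": -1, "dp": [0, -8, 68], "spin": 0}]}}

```text
clock: 31.97
tool_pos: [0.4978, -0.1919, 0.1018]
ee_rot: [-0.085, 3.14, -0.0]
wrist_force: [0.2, 0.5, -1.4]
gripper_width: 0.196
```

Call:
{"op": "send_rows", "data": {"increments": [{"gripper": -1, "dp": [0, 0, 1], "spin": 0}, {"gripper": -1, "dp": [0, 0, 2], "spin": 0}, {"gripper": -1, "dp": [0, 0, 3], "spin": 0}, {"gripper": -1, "dp": [0, 0, 4], "spin": 0}, {"gripper": -1, "dp": [0, 0, 5], "spin": 0}, {"gripper": -1, "dp": [0, 0, 6], "spin": 0}, {"gripper": -1, "dp": [0, 0, 7], "spin": 0}, {"gripper": -1, "dp": [0, 0, 8], "spin": 0}, {"gripper": -1, "dp": [0, 0, 8], "spin": 0}]}}

```text
clock: 32.72
tool_pos: [0.4974, -0.1918, 0.0934]
ee_rot: [0.085, -3.14, -0.0]
wrist_force: [1.1, -0.3, -1.2]
gripper_width: 0.193
```

```bash
python3 - <<'E'
from dish import *
c=cam("scene"); save(c,"s23.png",6,(160,180,280,270))
plan([.505,-.348,.0937],3.1); print(ctrl.read_state()["wrist_force"])
E
```

```text
cur [ 0.4974 -0.1918  0.0935] yaw 3.11 zax [-2.e-04  1.e-04 -1.e+00] t 32.7667 
 dp [   0.9 -156.4   -0.2] spin 0.014637835431074109 rows>= 3.7506231551198916 0.002044390423334373
[-0.44591712  0.40617852 -2.02438679]
```

View pics/s23.png

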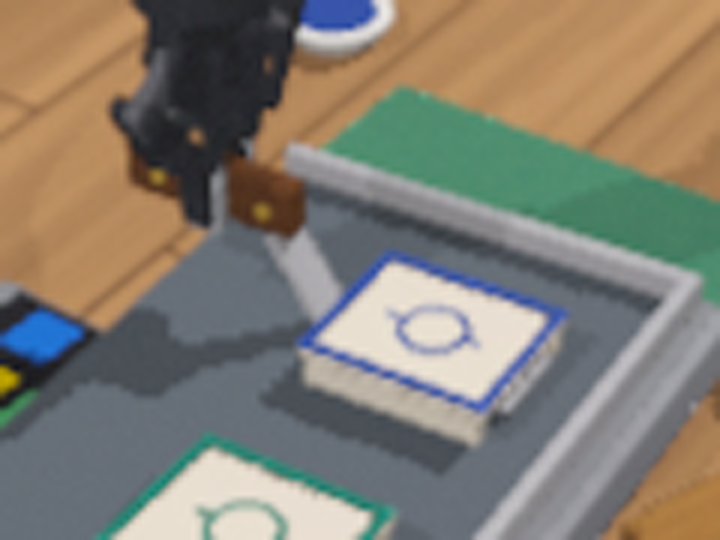

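Call:
{"op": "send_rows", "data": {"increments": [{"gripper": -1, "dp": [2, 0, 0], "spin": 0}, {"gripper": -1, "dp": [6, 0, 0], "spin": 0}, {"gripper": -1, "dp": [12, 0, 0], "spin": 0}, {"gripper": -1, "dp": [19, 0, 0], "spin": 0}, {"gripper": -1, "dp": [26, 0, 0], "spin": 0}, {"gripper": -1, "dp": [31, 0, 0], "spin": 0}, {"gripper": -1, "dp": [34, 0, 0], "spin": 0}, {"gripper": -1, "dp": [35, 0, 0], "spin": 0}]}}

```text
clock: 33.43
tool_pos: [0.4617, -0.1939, 0.0937]
ee_rot: [0.084, -3.14, 0.0]
wrist_force: [-0.5, -0.2, -1.6]
gripper_width: 0.192
```

```bash
python3 - <<'E'
from dish import *
c=cam("scene"); save(c,"s24.png",6,(160,180,280,270))
plan([.505,-.348,.0937],3.1); print(ctrl.read_state()["wrist_force"])
E
```

```text
cur [ 0.462  -0.1939  0.0937] yaw 3.09 zax [-1.e-04 -1.e-04 -1.e+00] t 33.4833 
 dp [ -34.6 -156.2    0. ] spin -0.012737517227577655 rows>= 3.8369608494904086 0.001778982853013639
[ 0.19789247  0.32255606 -0.56475436]
```

View pics/s24.png

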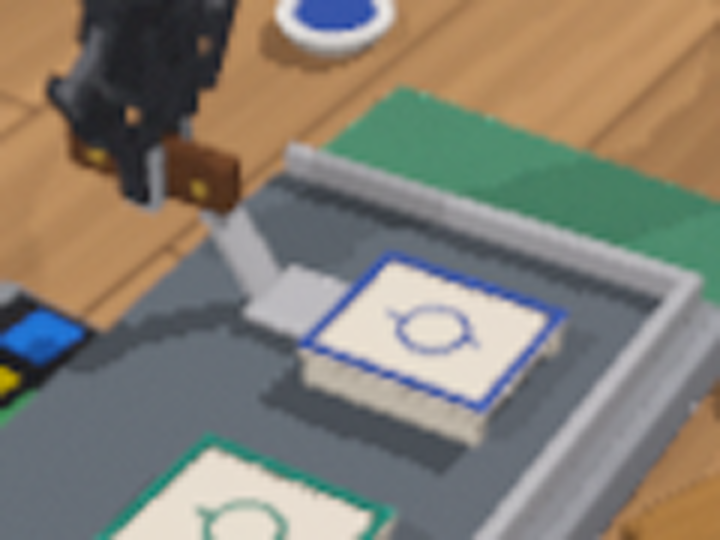

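Call:
{"op": "send_rows", "data": {"increments": [{"gripper": -1, "dp": [4, 0, 0], "spin": 0}, {"gripper": -1, "dp": [12, 0, 0], "spin": 0}, {"gripper": -1, "dp": [24, 0, 0], "spin": 0}, {"gripper": -1, "dp": [37, 0, 0], "spin": 0}, {"gripper": -1, "dp": [50, 0, 0], "spin": 0}, {"gripper": -1, "dp": [62, 0, 0], "spin": 0}, {"gripper": -1, "dp": [72, 0, 0], "spin": 0}, {"gripper": -1, "dp": [79, 0, 0], "spin": 0}, {"gripper": -1, "dp": [83, 0, -2], "spin": 0}, {"gripper": -1, "dp": [85, 0, -15], "spin": 0}]}}

```text
clock: 34.32
tool_pos: [0.3761, -0.1979, 0.1076]
ee_rot: [0.085, -3.138, -0.002]
wrist_force: [0.1, 0.2, -0.8]
gripper_width: 0.193
```

Call:
{"op": "send_rows", "data": {"increments": [{"gripper": -1, "dp": [0, 0, -25], "spin": 0}, {"gripper": -1, "dp": [0, 0, -50], "spin": 0}, {"gripper": -1, "dp": [0, 0, -70], "spin": 0}, {"gripper": -1, "dp": [0, 0, -80], "spin": 0}]}}

```text
clock: 34.65
tool_pos: [0.3789, -0.1987, 0.1912]
ee_rot: [-0.086, 3.137, -0.003]
wrist_force: [-0.6, -0.5, -1.0]
gripper_width: 0.194
```

```bash
python3 - <<'E'
from dish import *
c=cam("scene"); save(c,"s25.png",3.5,(130,150,350,310));c=cam("top"); save(c,"t25.png",1.5)
plan([.443,.012,.15],-1.0); print(ctrl.read_state()["wrist_force"])
E
```

```text
cur [ 0.379  -0.1988  0.1904] yaw 3.13 zax [ 0.0041 -0.0019 -1.    ] t 34.75 
 dp [-75.3 207.1  40.3] spin 4.126428000380059 rows>= 5.371523585347458 0.5763167598296172
[-0.06270006  0.81298575 -2.05158904]
```

View pics/s25.png

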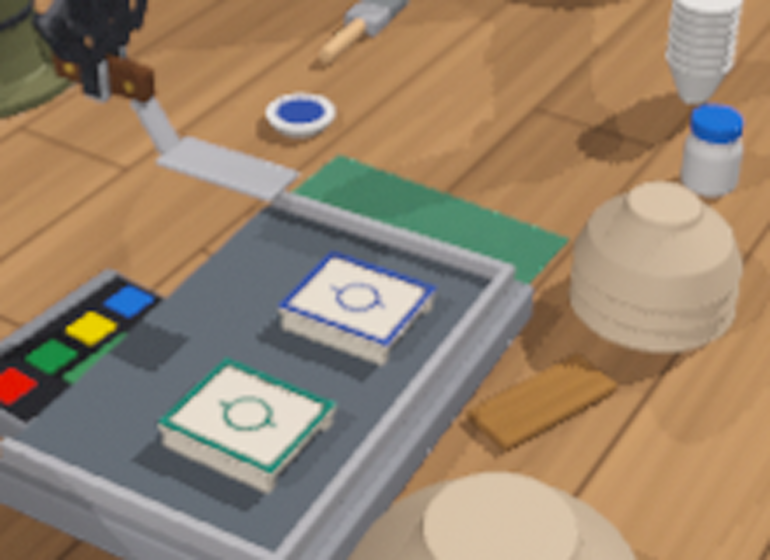

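View pics/t25.png

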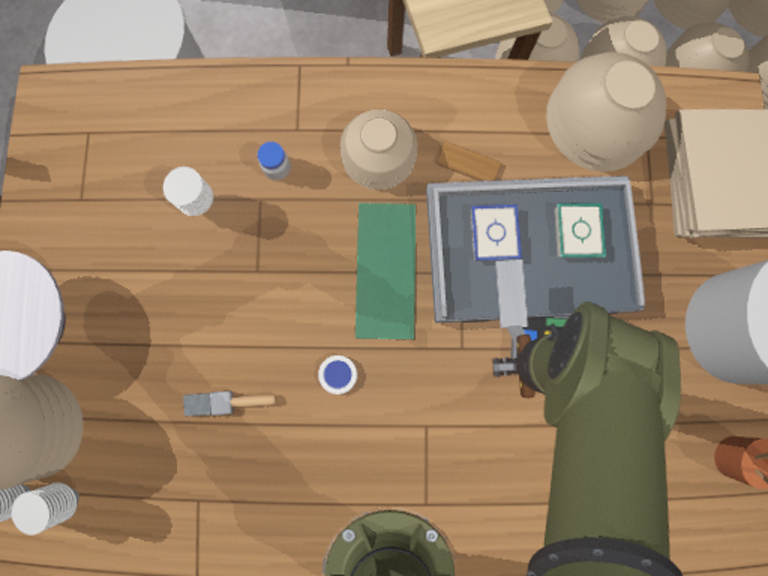

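Call:
{"op": "send_rows", "data": {"increments": [{"gripper": -1, "dp": [-10, 12, 0], "spin": 0}, {"gripper": -1, "dp": [-25, 35, 0], "spin": 0.5}, {"gripper": -1, "dp": [-45, 65, 0], "spin": 1}, {"gripper": -1, "dp": [-65, 97, 0], "spin": 2}, {"gripper": -1, "dp": [-85, 130, 5], "spin": 3}, {"gripper": -1, "dp": [-104, 162, 15], "spin": 3.7}, {"gripper": -1, "dp": [-117, 185, 30], "spin": 4.1}, {"gripper": -1, "dp": [-124, 198, 50], "spin": 4.1}, {"gripper": -1, "dp": [-127, 204, 70], "spin": 4.1}, {"gripper": -1, "dp": [-127, 204, 85], "spin": 4.1}]}}

```text
clock: 35.58
tool_pos: [0.4932, 0.015, 0.101]
ee_rot: [-0.021, -3.14, -0.002]
wrist_force: [0.1, -0.2, -1.8]
gripper_width: 0.197
```

Call:
{"op": "send_rows", "data": {"increments": [{"gripper": -1, "dp": [0, 0, 7], "spin": 0}, {"gripper": -1, "dp": [0, 0, 12], "spin": 0}, {"gripper": -1, "dp": [0, 0, 12], "spin": 0}, {"gripper": -1, "dp": [0, 0, 12], "spin": 0}]}}

```text
clock: 35.92
tool_pos: [0.4935, 0.0119, 0.0918]
ee_rot: [0.028, 3.141, -0.0]
wrist_force: [0.3, 0.4, -1.6]
gripper_width: 0.195
```

```bash
python3 - <<'E'
from dish import *
c=cam("top");c2=cam("scene"); save(c2,"s26.png",5,(160,160,310,270));save(c,"t26.png",5,(200,110,350,230))
plan([.495,.012,.0417],-1.0); print(ctrl.read_state()["wrist_force"])
E
```

```text
cur [0.4938 0.0119 0.0923] yaw -1.03 zax [ 0.0014 -0.     -1.    ] t 36.0167 
 dp [-1.1  0.1 50.7] spin -0.028645912578951993 rows>= 1.2149125809514816 0.004000825779183239
[-0.45301466  0.06945658 -0.91035654]
```

View pics/s26.png

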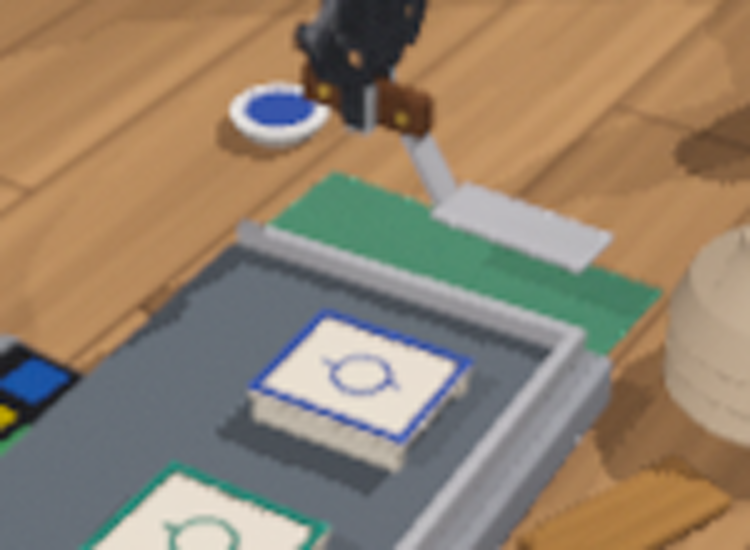

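View pics/t26.png

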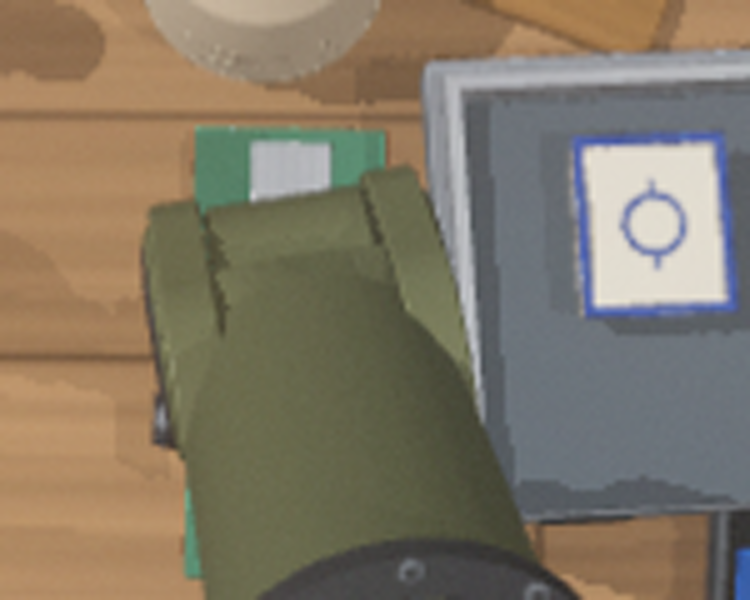

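Call:
{"op": "send_rows", "data": {"increments": [{"gripper": -1, "dp": [0, 0, 8], "spin": 0}, {"gripper": -1, "dp": [0, 0, 18], "spin": 0}, {"gripper": -1, "dp": [0, 0, 28], "spin": 0}, {"gripper": -1, "dp": [0, 0, 37], "spin": 0}, {"gripper": -1, "dp": [0, 0, 43], "spin": 0}, {"gripper": -1, "dp": [0, 0, 47], "spin": 0}, {"gripper": -1, "dp": [0, 0, 49], "spin": 0}, {"gripper": -1, "dp": [0, 0, 50], "spin": 0}, {"gripper": -1, "dp": [0, 0, 50], "spin": 0}, {"gripper": -1, "dp": [0, 0, 50], "spin": 0}]}}

```text
clock: 36.85
tool_pos: [0.4936, 0.0123, 0.042]
ee_rot: [0.027, 3.141, -0.0]
wrist_force: [-2.6, 0.6, 3.0]
gripper_width: 0.194
```

Call:
{"op": "send_rows", "data": {"increments": [{"gripper": -0.5, "dp": [0, 0, 0], "spin": 0}, {"gripper": -0.4, "dp": [0, 0, 0], "spin": 0}, {"gripper": -0.2, "dp": [0, 0, 0], "spin": 0}, {"gripper": 0, "dp": [0, 0, 0], "spin": 0}, {"gripper": 0.2, "dp": [0, 0, 0], "spin": 0}, {"gripper": 0.2, "dp": [0, 0, 0], "spin": 0}, {"gripper": 0.2, "dp": [0, 0, -5], "spin": 0}, {"gripper": 0.2, "dp": [0, 0, -20], "spin": 0}, {"gripper": 0.2, "dp": [0, 0, -45], "spin": 0}, {"gripper": 0.2, "dp": [0, 0, -80], "spin": 0}], "force": 40}}

```text
clock: 37.68
tool_pos: [0.4918, 0.0122, 0.121]
ee_rot: [-0.027, -3.137, 0.0]
wrist_force: [0.7, -1.1, -0.2]
gripper_width: 0.601
```

Call:
{"op": "send_rows", "data": {"increments": [{"gripper": 0.2, "dp": [0, 0, -35], "spin": 0}, {"gripper": 0, "dp": [20, 0, -70], "spin": 0}, {"gripper": -0.5, "dp": [40, 0, -100], "spin": 0}, {"gripper": -1, "dp": [55, 0, -110], "spin": 0}]}}

```text
clock: 38.02
tool_pos: [0.4386, 0.0134, 0.2359]
ee_rot: [0.027, 3.136, 0.0]
wrist_force: [0.8, 0.3, -0.6]
gripper_width: 0.231
```

```bash
python3 - <<'E'
from dish import *
c=cam("wrist"); save(c,"w27.png");c2=cam("scene"); save(c2,"s27.png",5,(160,160,310,270))
plan([.425,-.295,.1],-4.0); print(ctrl.read_state()["wrist_force"])
E
```

```text
cur [0.4375 0.0132 0.2342] yaw -0.98 zax [ 4.e-03 -2.e-04 -1.e+00] t 38.1167 
 dp [   7.7 -308.4  134.2] spin 3.015125866418572 rows>= 8.06730526922351 0.4211069645835994
[ 0.01377967 -0.03109976 -1.83617789]
```

View pics/w27.png

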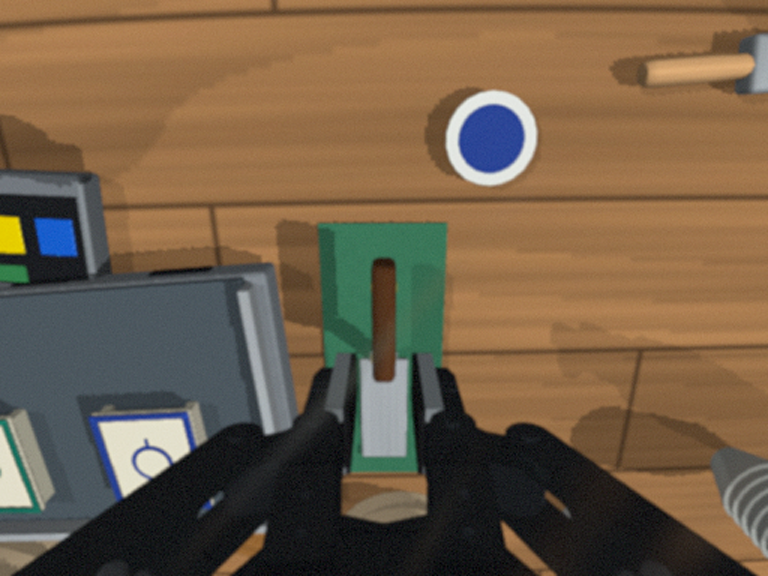

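View pics/s27.png

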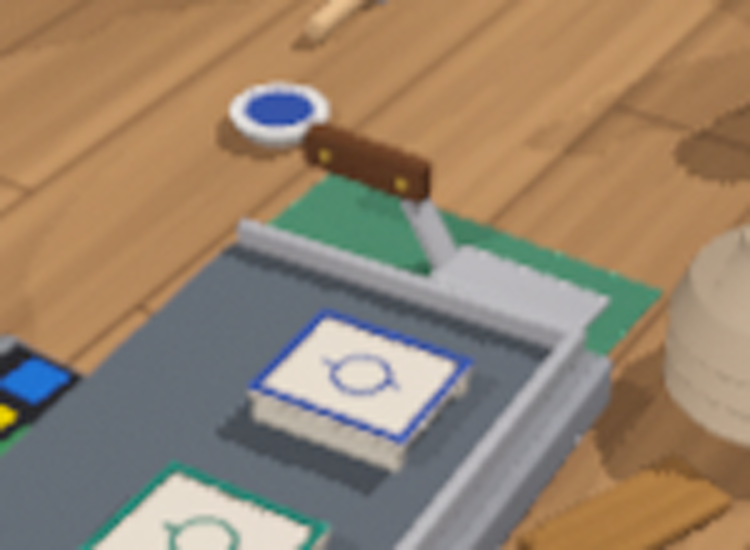

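Call:
{"op": "send_rows", "data": {"increments": [{"gripper": -1, "dp": [0, -25, 0], "spin": 0}, {"gripper": -1, "dp": [0, -60, 0], "spin": 0.5}, {"gripper": -1, "dp": [0, -100, 0], "spin": 1}, {"gripper": -1, "dp": [2, -140, 0], "spin": 1.5}, {"gripper": -1, "dp": [4, -180, 10], "spin": 2}, {"gripper": -1, "dp": [5, -220, 25], "spin": 2.5}, {"gripper": -1, "dp": [6, -255, 45], "spin": 3}, {"gripper": -1, "dp": [7, -285, 65], "spin": 3}, {"gripper": -1, "dp": [8, -302, 85], "spin": 3}, {"gripper": -1, "dp": [8, -308, 105], "spin": 3}]}}

```text
clock: 38.95
tool_pos: [0.4241, -0.2987, 0.1244]
ee_rot: [-0.116, -3.138, 0.002]
wrist_force: [0.6, 0.6, -0.6]
gripper_width: -0.002
```

Call:
{"op": "send_rows", "data": {"increments": [{"gripper": -1, "dp": [0, 0, 20], "spin": 0}, {"gripper": -1, "dp": [0, 0, 28], "spin": 0}, {"gripper": -1, "dp": [0, 0, 28], "spin": 0}, {"gripper": -1, "dp": [0, 0, 28], "spin": 0}]}}

```text
clock: 39.28
tool_pos: [0.4252, -0.2942, 0.0983]
ee_rot: [-0.108, -3.139, -0.001]
wrist_force: [-0.0, -0.3, 0.6]
gripper_width: -0.001
```

```bash
python3 - <<'E'
from dish import *
plan([.4247,-.2953,.04],-4.0); print(ctrl.read_state()["wrist_force"])
E
```

```text
cur [ 0.4252 -0.2942  0.0983] yaw -3.95 zax [-1.1e-03  7.0e-04 -1.0e+00] t 39.2833 
 dp [ 0.4 -1.1 58.3] spin 0.05293178252861708 rows>= 1.3973654372151687 0.007392707057069424
[-0.01984442 -0.2708527   0.57424902]
```

Call:
{"op": "send_rows", "data": {"increments": [{"gripper": -1, "dp": [0, -1, 15], "spin": 0}, {"gripper": -1, "dp": [0, -1, 30], "spin": 0}, {"gripper": -1, "dp": [0, -1, 42], "spin": 0}, {"gripper": -1, "dp": [0, -1, 50], "spin": 0}, {"gripper": -1, "dp": [0, -1, 55], "spin": 0}, {"gripper": -1, "dp": [0, -1, 58], "spin": 0}, {"gripper": -1, "dp": [0, -1, 60], "spin": 0}, {"gripper": -1, "dp": [0, -1, 60], "spin": 0}, {"gripper": -1, "dp": [0, -1, 60], "spin": 0}]}}

```text
clock: 40.03
tool_pos: [0.4253, -0.2958, 0.039]
ee_rot: [0.109, 3.139, -0.001]
wrist_force: [-0.2, -0.4, -0.5]
gripper_width: -0.001
```

```bash
python3 - <<'E'
from dish import *
c=cam("wrist");save(c,"w28.png");c=cam("scene");save(c,"s28.png",6,(80,190,200,280))
plan([.4247,-.2953,.03],-4.0); print(ctrl.read_state()["wrist_force"])
E
```

```text
cur [ 0.4253 -0.2958  0.039 ] yaw -3.99 zax [ 6.e-04 -5.e-04 -1.e+00] t 40.1333 
 dp [0.6 0.4 9. ] spin 0.009524903680016905 rows>= 0.21761790133046985 0.0013302938100582268
[ 0.53220525  0.79078341 -0.06161307]
```

View pics/w28.png

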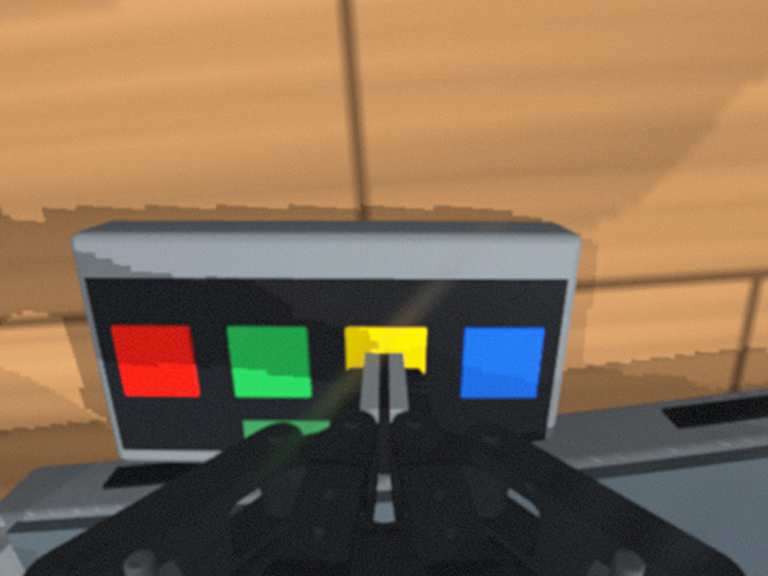

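View pics/s28.png

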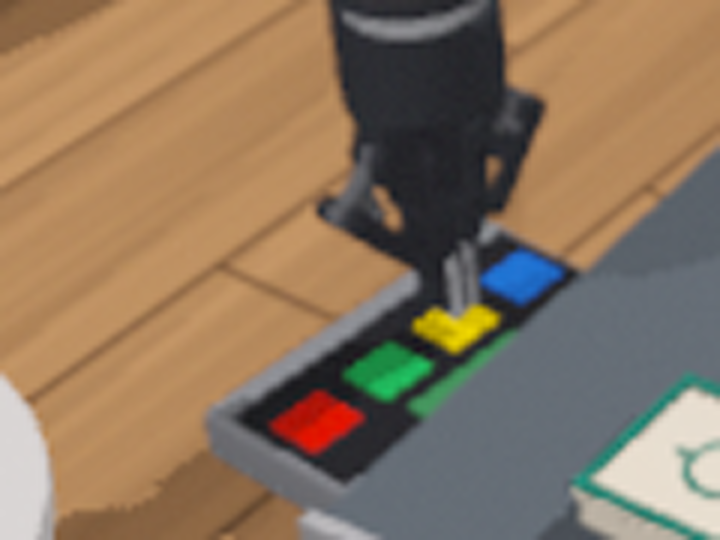

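Call:
{"op": "send_rows", "data": {"increments": [{"gripper": -1, "dp": [0.5, 0.5, 2], "spin": 0}, {"gripper": -1, "dp": [0.5, 0.5, 4], "spin": 0}, {"gripper": -1, "dp": [0.5, 0.5, 6], "spin": 0}, {"gripper": -1, "dp": [0.5, 0.5, 7], "spin": 0}, {"gripper": -1, "dp": [0.5, 0.5, 7.5], "spin": 0}, {"gripper": -1, "dp": [0.5, 0.5, 8], "spin": 0}, {"gripper": -1, "dp": [0.5, 0.5, 8], "spin": 0}]}}

```text
clock: 40.72
tool_pos: [0.4245, -0.295, 0.0305]
ee_rot: [-0.109, -3.139, -0.0]
wrist_force: [1.2, -0.3, -0.2]
gripper_width: 0.003
```

Call:
{"op": "send_rows", "data": {"increments": [{"gripper": -1, "dp": [0, 0, 0.5], "spin": 0}, {"gripper": -1, "dp": [0, 0, 1], "spin": 0}, {"gripper": -1, "dp": [0, 0, 1.5], "spin": 0}, {"gripper": -1, "dp": [0, 0, 1.9], "spin": 0}, {"gripper": -1, "dp": [0, 0, 1.9], "spin": 0}, {"gripper": -1, "dp": [0, 0, 1.9], "spin": 0}]}}

```text
clock: 41.22
tool_pos: [0.4246, -0.2951, 0.0289]
ee_rot: [0.109, 3.14, -0.0]
wrist_force: [-0.6, 0.6, 5.6]
gripper_width: 0.0
```

Call:
{"op": "send_rows", "data": {"increments": [{"gripper": -1, "dp": [0, 0, 0.2], "spin": 0}, {"gripper": -1, "dp": [0, 0, 0.3], "spin": 0}, {"gripper": -1, "dp": [0, 0, 0.3], "spin": 0}, {"gripper": -1, "dp": [0, 0, 0.3], "spin": 0}, {"gripper": -1, "dp": [0, 0, 0.3], "spin": 0}]}}

```text
clock: 41.63
tool_pos: [0.4246, -0.2951, 0.0286]
ee_rot: [0.109, 3.139, -0.0]
wrist_force: [-1.3, 0.4, 6.3]
gripper_width: -0.0
```

Call:
{"op": "send_rows", "data": {"increments": [{"gripper": -1, "dp": [0, 0, -2], "spin": 0}, {"gripper": -1, "dp": [0, 0, -6], "spin": 0}, {"gripper": -1, "dp": [0, 0, -12], "spin": 0}, {"gripper": -1, "dp": [0, -10, -15], "spin": 0}, {"gripper": -1, "dp": [0, -25, -15], "spin": 0}, {"gripper": -1, "dp": [0, -38, -15], "spin": 0}, {"gripper": -1, "dp": [0, -44, -12], "spin": 0}, {"gripper": -1, "dp": [0, -44, -10], "spin": 0}, {"gripper": -1, "dp": [0, -44, -10], "spin": 0}]}}

```text
clock: 42.38
tool_pos: [0.4209, -0.339, 0.0377]
ee_rot: [-0.111, -3.139, -0.001]
wrist_force: [-0.4, 0.5, 0.6]
gripper_width: 0.001
```

```bash
python3 - <<'E'
from dish import *
plan([.4217,-.3391,.03],-4.0); print(ctrl.read_state()["wrist_force"])
c=cam("wrist");save(c,"w29.png");c=cam("scene");save(c,"s29.png",3,(80,150,320,300))
E
```

```text
cur [ 0.4209 -0.339   0.0377] yaw -4.05 zax [-9.e-04  9.e-04 -1.e+00] t 42.3833 
 dp [-0.8 -0.1  7.6] spin -0.048420710119359 rows>= 0.18445031920493973 0.006762669011083659
[-0.44189384  0.52834325  0.60549271]
```

View pics/w29.png

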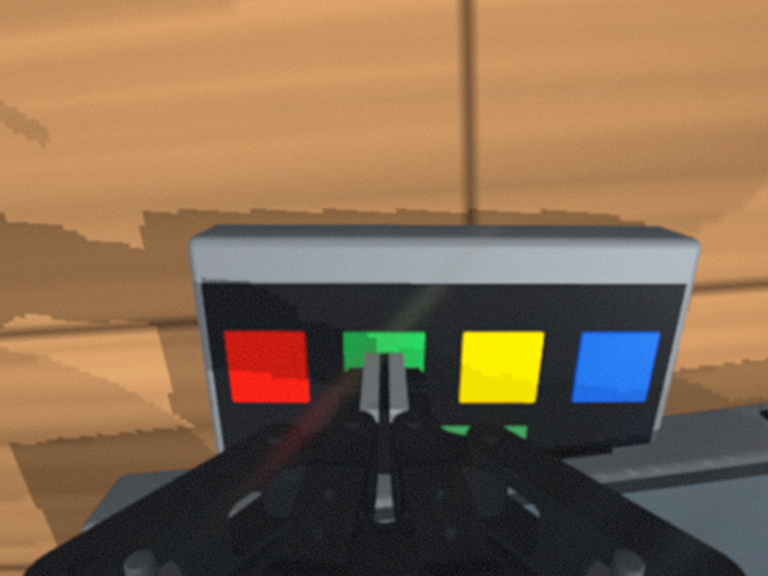

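View pics/s29.png

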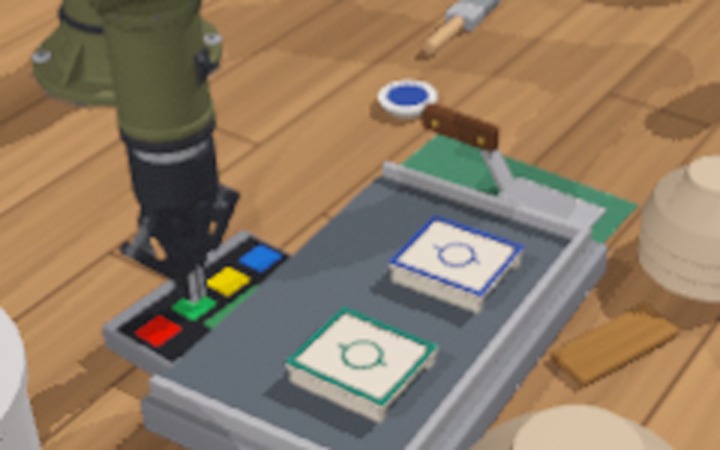

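Yellow pressed at about 6 N. The fingers are now centred over green, and both dishes and the spatula are in place.

Call:
{"op": "send_rows", "data": {"increments": [{"gripper": -1, "dp": [-0.5, 0, 2], "spin": 0}, {"gripper": -1, "dp": [-0.5, 0, 4], "spin": 0}, {"gripper": -1, "dp": [-0.5, 0, 6], "spin": 0}, {"gripper": -1, "dp": [-0.5, 0, 7], "spin": 0}, {"gripper": -1, "dp": [-0.5, 0, 7], "spin": 0}, {"gripper": -1, "dp": [-0.5, 0, 7], "spin": 0}]}}

```text
clock: 42.98
tool_pos: [0.422, -0.3389, 0.0313]
ee_rot: [-0.109, -3.139, -0.0]
wrist_force: [0.7, -0.4, 0.4]
gripper_width: -0.002
```

Call:
{"op": "send_rows", "data": {"increments": [{"gripper": -1, "dp": [0, 0, 0.7], "spin": 0}, {"gripper": -1, "dp": [0, 0, 1.4], "spin": 0}, {"gripper": -1, "dp": [0, 0, 2], "spin": 0}, {"gripper": -1, "dp": [0, 0, 2.6], "spin": 0}, {"gripper": -1, "dp": [0, 0, 2.8], "spin": 0}, {"gripper": -1, "dp": [0, 0, 2.8], "spin": 0}]}}

```text
clock: 43.48
tool_pos: [0.422, -0.3391, 0.0288]
ee_rot: [0.109, 3.139, -0.0]
wrist_force: [-0.4, 1.1, 4.6]
gripper_width: -0.0
```

Call:
{"op": "send_rows", "data": {"increments": [{"gripper": -1, "dp": [0, 0, 0.2], "spin": 0}, {"gripper": -1, "dp": [0, 0, 0.4], "spin": 0}, {"gripper": -1, "dp": [0, 0, 0.4], "spin": 0}, {"gripper": -1, "dp": [0, 0, 0.4], "spin": 0}]}}

```text
clock: 43.82
tool_pos: [0.4221, -0.3391, 0.0286]
ee_rot: [0.109, 3.139, -0.0]
wrist_force: [-1.3, 1.1, 6.9]
gripper_width: -0.0
```

Call:
{"op": "send_rows", "data": {"increments": [{"gripper": -1, "dp": [0, 0, 0.1], "spin": 0}, {"gripper": -1, "dp": [0, 0, 0.1], "spin": 0}, {"gripper": -1, "dp": [0, 0, 0.1], "spin": 0}, {"gripper": -1, "dp": [0, 0, 0.1], "spin": 0}, {"gripper": -1, "dp": [0, 0, 0.1], "spin": 0}, {"gripper": -1, "dp": [0, 0, 0.1], "spin": 0}, {"gripper": -1, "dp": [0, 0, 0.1], "spin": 0}, {"gripper": -1, "dp": [0, 0, 0.1], "spin": 0}, {"gripper": -1, "dp": [0, 0, 0.1], "spin": 0}, {"gripper": -1, "dp": [0, 0, 0.1], "spin": 0}]}}

```text
clock: 44.65
tool_pos: [0.4221, -0.3391, 0.0286]
ee_rot: [0.109, 3.139, -0.0]
wrist_force: [-1.7, 1.5, 8.7]
gripper_width: -0.001
```

Call:
{"op": "send_rows", "data": {"increments": [{"gripper": -1, "dp": [0, 0, 0], "spin": 0}, {"gripper": -1, "dp": [0, 0, 0], "spin": 0}, {"gripper": -1, "dp": [0, 0, 0], "spin": 0}, {"gripper": -1, "dp": [0, 0, 0], "spin": 0}, {"gripper": -1, "dp": [0, 0, 0], "spin": 0}, {"gripper": -1, "dp": [0, 0, 0], "spin": 0}, {"gripper": -1, "dp": [0, 0, 0], "spin": 0}, {"gripper": -1, "dp": [0, 0, 0], "spin": 0}, {"gripper": -1, "dp": [0, 0, 0], "spin": 0}, {"gripper": -1, "dp": [0, 0, 0], "spin": 0}]}}

```text
clock: 45.48
tool_pos: [0.4221, -0.3391, 0.0286]
ee_rot: [0.109, 3.139, -0.001]
wrist_force: [-1.5, 1.0, 7.7]
gripper_width: 0.001
```

Call:
{"op": "send_rows", "data": {"increments": [{"gripper": -1, "dp": [0, 0, 0], "spin": 0}, {"gripper": -1, "dp": [0, 0, 0], "spin": 0}, {"gripper": -1, "dp": [0, 0, 0], "spin": 0}, {"gripper": -1, "dp": [0, 0, 0], "spin": 0}, {"gripper": -1, "dp": [0, 0, 0], "spin": 0}, {"gripper": -1, "dp": [0, 0, 0], "spin": 0}, {"gripper": -1, "dp": [0, 0, 0], "spin": 0}, {"gripper": -1, "dp": [0, 0, 0], "spin": 0}]}}

```text
clock: 46.15
tool_pos: [0.422, -0.3391, 0.0286]
ee_rot: [0.109, 3.139, -0.001]
wrist_force: [-1.7, 2.0, 7.6]
gripper_width: 0.0
```

Held about 2.4 s. Next I lift clear and check.

Call:
{"op": "send_rows", "data": {"increments": [{"gripper": -1, "dp": [0, 0, -3], "spin": 0}, {"gripper": -1, "dp": [0, 0, -15], "spin": 0}, {"gripper": -1, "dp": [0, 0, -40], "spin": 0}, {"gripper": -1, "dp": [0, 0, -75], "spin": 0}, {"gripper": -1, "dp": [0, 0, -110], "spin": 0}, {"gripper": -1, "dp": [0, 0, -145], "spin": 0}, {"gripper": -1, "dp": [0, 0, -170], "spin": 0}, {"gripper": -1, "dp": [0, 0, -180], "spin": 0}, {"gripper": -1, "dp": [0, 0, -180], "spin": 0}, {"gripper": -1, "dp": [0, 0, -180], "spin": 0}]}}

```text
clock: 46.98
tool_pos: [0.4217, -0.3388, 0.2074]
ee_rot: [-0.109, -3.139, -0.0]
wrist_force: [0.1, 0.4, -1.1]
gripper_width: -0.002
```

```bash
python3 - <<'E'
from dish import *
c=cam("scene");save(c,"s30.png",1.5);c=cam("top");save(c,"t30.png",1.5)
print(ctrl.read_state()["wrist_force"],ctrl.read_state()["joint_vel"].max())
E
```

```text
[-0.12828823  0.6621704   0.34907734] 0.0064424230663445835
```

View pics/s30.png

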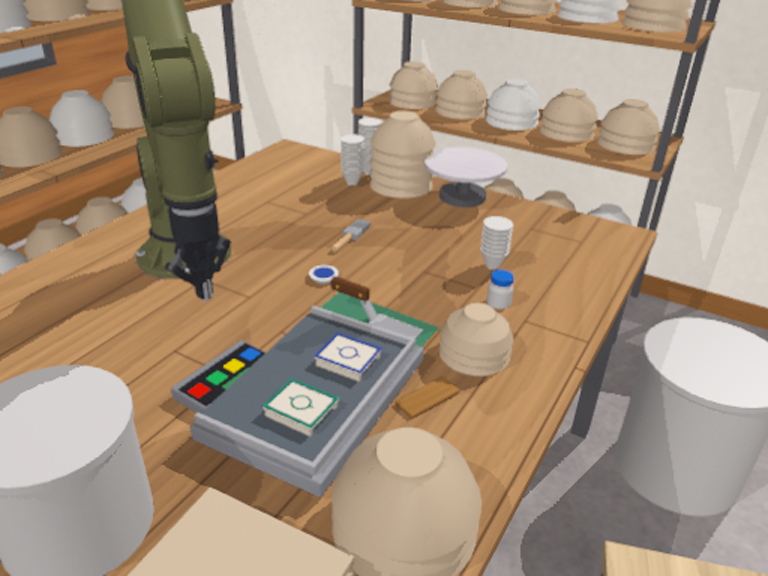

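View pics/t30.png

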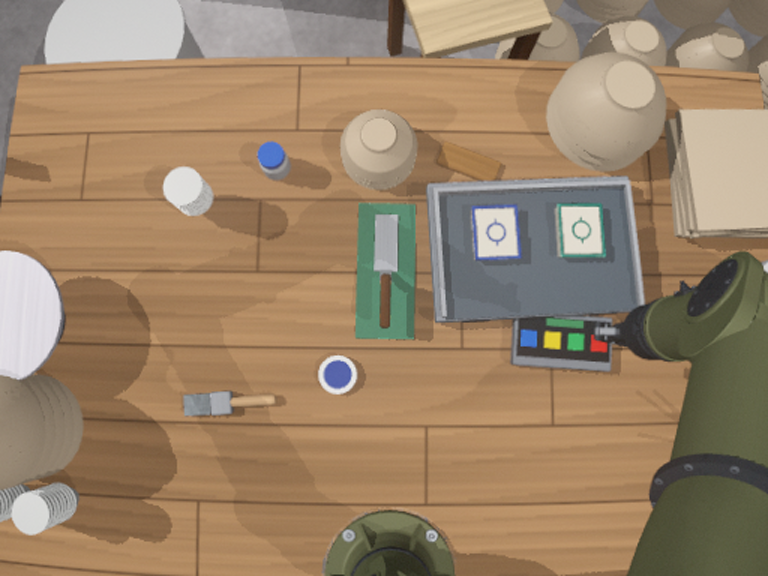

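```bash
python3 -c "
from cell import ctrl
print(ctrl.close_job())"
```

```text
the job is handed in; nothing more can be done
None
```

The job is handed in at about 47 s of the 208 s allowed.

- **Blue key:** I held it for about 2.3 s at roughly 10 N. That is more than the 6 N asked for, because the key was on its hard stop, but well below the 40 N limit.
- **Dishes:** Only the blue-edged and green-edged dishes were on the bench. I carried each on the spatula and set it down flat, side by side on the plate.
- **Spatula:** I laid it back on its green mat before pressing the last two keys.
- **Yellow and green keys:** Yellow got a short press at about 6 N. I then held green for about 2.4 s at roughly 7–9 N.

The last pictures from the scene and top cameras show both dishes well inside the plate's fences. The spatula lies flat on the mat and the bystanders are where they started. The arm is clear of everything, with wrist force near zero. No check failed. I saw nothing knocked aside, and the red key was not touched.

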